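# Zero the fit gauge, then gauge and sort bottle collars

## Task

First turn the fit gauge's black knob until its orange pointer stands at the red zero mark, and leave it there. Then, working from light to dark so that no pigment is carried over (white, yellow, green, black, whichever are there), slide each bottle collar down over the gauge pin as far as it will go: if it sinks right down to the base it fits and is to be stood upright in the blue tray, if it sticks part-way it is to be stood upright in the red tray. Leave the bottles, jar and bowl where they stand.

Things in the scene. Friction and masses are not known exactly. Their poses are not given: they have to be found in the camera images.
- bezel (a joint): angle of the gauge's black knob (rad): 0 when its orange pointer stands at the red zero mark, growing as the knob turns anticlockwise seen from above; turns from -0.6 to 2.8, starts between 0.8 and 2.3, has light friction (0.05 N m) and stays where left. Scale marks on the dial are 10 degrees apart; within half a mark of the red one reads as zero.
- knob_grip (a point): on the knob's axis, 57 mm above the table, at the height to grip. The knob is a black disc 72 mm across with an upright grip bar 62 mm long, 16 mm wide, its top 71 mm above the table; this point's x axis runs along the bar and towards the pointer, z up
- dial_centre (a point): centre of the white dial face (120 mm across) on top of the grey gauge base, 24 mm above the table, fixed; its x axis points to the red zero mark, y towards the pin, z up
- pin_foot (a point): foot of the upright steel gauge pin, on top of the grey gauge base (130 x 310 mm, 24 mm high), 24 mm above the table, 185 mm from the knob's axis; axes as dial_centre; the base reaches 65 mm to either side in x, 55 mm in +y and 255 mm in -y from here. The pin is stepped: 30 mm across up to 40 mm above this point, then 22 mm across to 56 mm, then a taper to 12 mm across, ending at 64 mm above this point
- white_1_mid (a point): centre, half-way up (30 mm), of a white plastic bottle collar: upright tube 56 mm outside diameter, 60 mm tall, bore 34 mm at both ends, about 110 g, z along its bore. At most one of white_1 and white_2 is there (the other is absent, None). Some collars have a rib of 27 mm bore inside, 22 to 38 mm from either end: on the pin such a one stops 18 mm above the base; a good one goes down to the base
- white_2_mid (a point): centre, half-way up (30 mm), of a white plastic bottle collar: upright tube 56 mm outside diameter, 60 mm tall, bore 34 mm at both ends, about 110 g, z along its bore. At most one of white_1 and white_2 is there (the other is absent, None). Some collars have a rib of 27 mm bore inside, 22 to 38 mm from either end: on the pin such a one stops 18 mm above the base; a good one goes down to the base
- yellow_1_mid (a point): centre, half-way up (30 mm), of a yellow plastic bottle collar: upright tube 56 mm outside diameter, 60 mm tall, bore 34 mm at both ends, about 110 g, z along its bore. At most one of yellow_1 and yellow_2 is there (the other is absent, None). Some collars have a rib of 27 mm bore inside, 22 to 38 mm from either end: on the pin such a one stops 18 mm above the base; a good one goes down to the base
- yellow_2_mid (a point): centre, half-way up (30 mm), of a yellow plastic bottle collar: upright tube 56 mm outside diameter, 60 mm tall, bore 34 mm at both ends, about 110 g, z along its bore. At most one of yellow_1 and yellow_2 is there (the other is absent, None). Some collars have a rib of 27 mm bore inside, 22 to 38 mm from either end: on the pin such a one stops 18 mm above the base; a good one goes down to the base
- green_1_mid (a point): centre, half-way up (30 mm), of a green plastic bottle collar: upright tube 56 mm outside diameter, 60 mm tall, bore 34 mm at both ends, about 110 g, z along its bore. At most one of green_1 and green_2 is there (the other is absent, None); sometimes neither. Some collars have a rib of 27 mm bore inside, 22 to 38 mm from either end: on the pin such a one stops 18 mm above the base; a good one goes down to the base
- green_2_mid (a point): centre, half-way up (30 mm), of a green plastic bottle collar: upright tube 56 mm outside diameter, 60 mm tall, bore 34 mm at both ends, about 110 g, z along its bore. At most one of green_1 and green_2 is there (the other is absent, None); sometimes neither. Some collars have a rib of 27 mm bore inside, 22 to 38 mm from either end: on the pin such a one stops 18 mm above the base; a good one goes down to the base
- black_1_mid (a point): centre, half-way up (30 mm), of a black plastic bottle collar: upright tube 56 mm outside diameter, 60 mm tall, bore 34 mm at both ends, about 110 g, z along its bore. At most one of black_1 and black_2 is there (the other is absent, None). Some collars have a rib of 27 mm bore inside, 22 to 38 mm from either end: on the pin such a one stops 18 mm above the base; a good one goes down to the base
- black_2_mid (a point): centre, half-way up (30 mm), of a black plastic bottle collar: upright tube 56 mm outside diameter, 60 mm tall, bore 34 mm at both ends, about 110 g, z along its bore. At most one of black_1 and black_2 is there (the other is absent, None). Some collars have a rib of 27 mm bore inside, 22 to 38 mm from either end: on the pin such a one stops 18 mm above the base; a good one goes down to the base
- pass_tray_in (a point): centre of the inner floor (5 mm above the table) of the blue tray for collars that fit: open tray 165 mm (its x) by 185 mm (its y) outside, walls 5 mm thick, rim 32 mm above the table; it does not move. On the robot's left or right, yaw varies a little
- reject_tray_in (a point): centre of the inner floor (5 mm above the table) of the red tray for collars that stick: open tray 165 mm (its x) by 185 mm (its y) outside, walls 5 mm thick, rim 32 mm above the table; it does not move. On the robot's left or right, yaw varies a little
- amber_bottle: small amber glass bottle with black cap, 36 mm across, 100 mm tall; origin at the centre of its underside; not to be disturbed
- serum_bottle: small amber glass bottle with white cap, 36 mm across, 95 mm tall; origin at the centre of its underside; not to be disturbed
- cream_jar: low white jar with metal lid, 56 mm across, 45 mm tall; origin at the centre of its underside; not to be disturbed
- steel_bowl: steel bowl, 110 mm across, 40 mm tall; origin at the centre of its underside; not to be disturbed
- oil_bottle: green glass bottle with black cap, 48 mm across, 120 mm tall (absent in some starts); origin at the centre of its underside; not to be disturbed

How it is judged:
By the outcome, as a careful person would: the job done as asked, in the order asked, and still so for the second after the job is handed in, with the robot touching nothing.
Of white_1, white_2 only 1 to 1 are there at a start; the rules pass over those that are not, and their reading is None.
Of yellow_1, yellow_2 only 1 to 1 are there at a start; the rules pass over those that are not, and their reading is None.
Of green_1, green_2, oil_bottle only 1 to 1 are there at a start; the rules pass over those that are not, and their reading is None.
Of black_1, black_2 only 1 to 1 are there at a start; the rules pass over those that are not, and their reading is None.
At some moment in a run one of white_1, white_2, yellow_1, yellow_2, green_1, green_2, black_1, black_2 may be knocked a few centimetres aside while the robot is not near it.
It also fails if it takes over 210 s, if anything falls off the work surface, if the arm or the gripper's body presses on something with over 40 N, if the wrist force passes 120 N, or if a joint passes its speed limit or range.

## Robot

A 6-joint arm with a two-finger parallel gripper is mounted at the origin on the work surface. World frame = base frame: x ahead of the robot, y to its left, z up, the work surface at z = 0. Lengths are in m, angles in rad, forces in N, time in s.
With the tool pointing down it reaches from about 0.35 to 0.725 m from the base axis. Payload 6 kg.
Tool frame: the origin (TCP) lies at the very end of the fingers, on their centre line; the grasp point (between the pads) lies behind it (bot.tcp_to_grasp is the x of the grasp point in the tool frame, in m); x points along the fingers, z is the direction in which the jaws open and shut, and the axes are right-handed (so a half turn about x gives the same grasp; the last joint's range is limited). The gripper opens to 85 mm and grips with 20 to 120 N. Pads are 22 mm wide; open, the fingers measure 114 mm over their backs; the gripper's body (76 mm by 85 mm) begins 54 mm behind the grasp point. The pads swing forward as they close: fully open they stand 13 mm farther back than shut.
Start: joints at [-0.943, 0.04, 0.085, 0, -1.615, -0.334], TCP at [0.174, -0.574, 0.231] pointing down, gripper open.
Joint ranges: [-2.56, 2.56], [-1.29, 2.01], [-1.08, 1.49], [-3.29, 1.98], [-2.81, -0.18], [-2.99, 2.99]. Speed limits (rad/s): [2.57, 2.57, 3.01, 3.14, 3.14, 3.14].

## Interface

Orientations are given as a 3x3 rotation matrix whose columns are the frame's x, y, z axes.
In Python, from bench import bot gives the robot as it stands. The module is installed in compiled form; this text tells all that it offers.
- The arm moves only by the shell command python3 -m pendant 'ROWS' [FORCE]. ROWS is a JSON object of lists of equal length, an entry for each row: "jaw": the closure, from 0 (fully open) to 1 (shut); "delta_pos": the shift along the world's x, y, z in cm, a list of three; "spin": the turn about the world's z in rad. A call has 1 to 5 rows; each row is the pose to reach, as a shift and turn from the pose commanded when the call began; what a row does not reach only later rows make up. A row lasts 1/8 s, in which the tool goes at most 62.5 mm and 10.7 degrees, less where a joint would pass 70% of its speed; a pose out of reach is approached as far as the arm can. A call with a gripper value outside its range is refused whole. The fingers move at their own pace and stop on an object; FORCE is the grip in N (left out, the last holds). Time passes only in rows, so rows that repeat a pose let the fingers close. It gives the time, the measured TCP pose, the force and the opening at its end, in the units of the state.
- bot.state(): the state, without advancing time (a new reading comes with each control period).
- bot.read_camera(name): name is "scene" or "top" or "wrist"; returns (picture, depth): 420x560x3 uint8, red, green, blue; 420x560 float32, m along the optical axis (not along the pixel's ray), 0 where there is no reading.
- bot.calibration(name): a dict with "fx", "fy", "cx", "cy" (pixels), "xyz" and "orientation" of the camera in the world. Camera axes: x right, y up, looking along -z (the intrinsics and any distortion apply to the point x, -y, -z); pixel columns grow to the right and rows downward; lengths in m; the calibration is good to about 2 mm. A picture is of the moment at which its call begins: read the wrist's pose just before it. calibration takes no time and is no camera call; for the wrist camera it gives the pose at the moment of the call.
- bot.finish_job(): hands the job in, once; it reports no verdict.
Trained networks look in the newest picture that a camera, given by its name, has taken for a name from the list of things; names that differ only in an ending like _2 or _b are one class to them, and where a whole thing is asked for, a point or a joint stands for the part that bears it (a point fixed in the world has none). Each returns a list of dicts, best first, with "p" (0 to 1); they miss things now and then, are a little off and sometimes report something else, mostly with a low value. They report only what shows in the picture. A call takes as long as a camera call.
- bot.recognise(camera, label): "point" ([row, column] in pixels, amid what is visible of it).
- bot.regions_of(camera, label): "region" (420x560 bool, what is visible of it) and "point" ([row, column] in pixels, amid what is visible of it).
- bot.mark_of(camera, label): "point" ([row, column] in pixels: a listed point, or the origin of a listed thing).
The state is a dict: "time_s": time; "joint_pos": joint angles; "joint_vel": joint speeds; "joint_efforts": joint torques, N m; "position": TCP position; "eef_rot": TCP orientation; "force": force on the tool from outside, world axes, zero at the start; "moment": the same for the moment, N m; "opening": finger opening in m.
Only numpy, scipy, OpenCV 4.12 (cv2) and the standard library are available. Lean on these libraries where they do the work, as an engineer would, in place of code of your own. Each camera call takes 0.05 s, during which the arm holds its last target.

## Working session

There is one attempt and no reset: what is moved stays moved. The work goes in short steps, Python scripts to look and compute and a shell command to move; the robot and the scene stay as the last step left them, time stands still between calls to the robot, and variables do not carry over. Pictures are saved under pics/ and viewed, and the job is handed in when it is done.

```bash
mkdir -p pics; ls
python3 - <<'E'
from bench import bot
import cv2
s=bot.state();print({k:s[k] for k in ('time_s','position','eef_rot','force','opening')},bot.tcp_to_grasp)
for c in ('top','scene','wrist'):
    im,d=bot.read_camera(c);cv2.imwrite(f'pics/{c}0.png',im[:,:,::-1]);k=bot.calibration(c);print(c,k)
E
```

```text
pics
{'time_s': 0.0, 'position': array([ 0.17373246, -0.57394265,  0.23028149]), 'eef_rot': array([[-6.30902446e-04, -9.57137652e-01, -2.89632728e-01],
       [ 1.66291271e-03, -2.89633389e-01,  9.57136215e-01],
       [-9.99998418e-01,  1.22225634e-04,  1.77436678e-03]]), 'force': array([ 0.25473568, -0.20148431,  0.45853333]), 'opening': 0.08537510073148942} -0.0187
top {'fx': 379.65822457674955, 'fy': 379.65822457674955, 'cx': 278.177281180999, 'cy': 202.0026810544908, 'xyz': array([ 0.44433021, -0.01497964,  1.03682736]), 'orientation': array([[-1.71343752e-02,  9.90476201e-01, -1.36613721e-01],
       [-9.99852748e-01, -1.71030280e-02,  1.40329890e-03],
       [-9.46574133e-04,  1.36617649e-01,  9.90623401e-01]])}
scene {'fx': 411.4361664600889, 'fy': 411.4361664600889, 'cx': 278.8806746047655, 'cy': 207.66204309787645, 'xyz': array([ 1.33097618, -0.4100461 ,  0.67136227]), 'orientation': array([[ 0.45406354, -0.50267502,  0.73562499],
       [ 0.89095459,  0.25142935, -0.37813118],
       [ 0.00511939,  0.82710405,  0.56202552]])}
wrist {'fx': 328.9785870203943, 'fy': 328.9785870203943, 'cx': 285.4924238692078, 'cy': 214.74566177030007, 'xyz': array([ 0.10441292, -0.59371737,  0.37321652]), 'orientation': array([[-0.28900122, -0.91865285, -0.26936078],
       [ 0.95732793, -0.27696106, -0.08255795],
       [ 0.00123965, -0.28172594,  0.95949412]])}
```

View pics/top0.png

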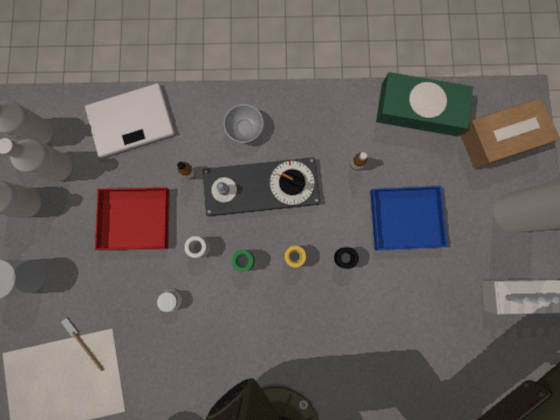

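View pics/scene0.png

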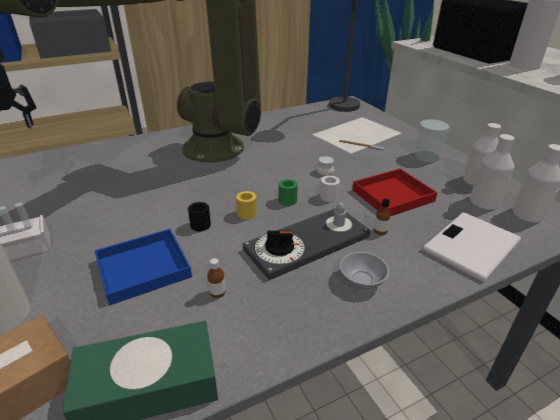

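```bash
cat > h.py <<'E'
from bench import bot
import numpy as np, cv2
def pix2w(cam,rc,z,k=None):
    k=k or bot.calibration(cam); r,c=rc
    d=k['orientation']@np.array([(c-k['cx'])/k['fx'],-(r-k['cy'])/k['fy'],-1.])
    t=(z-k['xyz'][2])/d[2]; return k['xyz']+t*d
def w2pix(cam,p,k=None):
    k=k or bot.calibration(cam); q=k['orientation'].T@(np.array(p)-k['xyz'])
    return np.array([k['cy']+k['fy']*(-q[1])/(-q[2])*1, k['cx']+k['fx']*q[0]/(-q[2])])
def cloud(cam,d,k=None):
    k=k or bot.calibration(cam); r,c=np.indices(d.shape)
    q=np.stack([(c-k['cx'])/k['fx']*d,-(r-k['cy'])/k['fy']*d,-d],-1)
    return q@k['orientation'].T+k['xyz']
def snap(cam,name):
    k=bot.calibration(cam);im,d=bot.read_camera(cam);cv2.imwrite('pics/'+name,im[:,:,::-1]);return im,d,k
def ps():
    s=bot.state();R=s['eef_rot'];print('t',s['time_s'],'pos',s['position'].round(4),'jawdir',R[:,2].round(3),'yaw',np.degrees(np.arctan2(R[1,2],R[0,2])).round(2),'F',s['force'].round(1),'open',round(s['opening'],4))
E
python3 - <<'E'
from h import *
snap('top','t1.png')
Z={'knob_grip':.057,'dial_centre':.024,'pin_foot':.024,'pass_tray_in':.005,'reject_tray_in':.005,'amber_bottle':0,'serum_bottle':0,'cream_jar':0,'steel_bowl':0,'oil_bottle':0}
for n in ['white_1_mid','yellow_1_mid','green_1_mid','black_1_mid']: Z[n]=.03
for n,z in Z.items():
    for m in bot.mark_of('top',n)[:3]:
        print(n,round(m['p'],2),np.round(m['point'],1),pix2w('top',m['point'],z).round(4))
E
```

```text
knob_grip 0.83 [178.6 293.3] [ 0.6408 -0.0572  0.057 ]
dial_centre 0.63 [181.9 290.9] [ 0.6385 -0.0519  0.024 ]
pin_foot 0.78 [187.2 223.8] [0.627  0.1301 0.024 ]
pin_foot 0.28 [217.2 134.1] [0.5496 0.3702 0.024 ]
pass_tray_in 0.57 [218.9 407. ] [ 0.5341 -0.3667  0.005 ]
pass_tray_in 0.23 [127.2 246.9] [0.8011 0.0681 0.005 ]
reject_tray_in 0.71 [218.9 132.8] [0.547  0.3809 0.005 ]
amber_bottle 0.62 [173.2 190.9] [0.6725 0.2253 0.    ]
serum_bottle 0.69 [163.7 354.4] [ 0.6917 -0.2313  0.    ]
cream_jar 0.69 [298.4 169.5] [0.3331 0.2775 0.    ]
steel_bowl 0.89 [128.2 244.4] [0.8    0.0756 0.    ]
white_1_mid 0.75 [242.4 191.9] [0.4795 0.2131 0.03  ]
yellow_1_mid 0.53 [253.2 295.8] [ 0.4466 -0.0604  0.03  ]
black_1_mid 0.94 [255.9 345.8] [ 0.4373 -0.1915  0.03  ]
black_1_mid 0.16 [174.2 192. ] [0.6631 0.2154 0.03  ]
```

```bash
cat > meas.py <<'E'
from h import *
def ring(P,x,y,z=.06,rad=.045,tol=.006):
    m=(np.hypot(P[...,0]-x,P[...,1]-y)<rad)&(abs(P[...,2]-z)<tol)
    q=P[m]; 
    if len(q)<10: return None
    pts=q[:,:2].astype(np.float32)
    (c,r)=cv2.minEnclosingCircle(pts)
    return np.array([c[0],c[1],r,len(q),np.median(q[:,2])]).round(4)
if __name__=='__main__':
    im,d,k=snap('top','t2.png'); P=cloud('top',d,k)
    for n,rc in dict(white=(246,196),green=(260,243),yellow=(257,296),black=(257,346)).items():
        g=pix2w('top',rc,.06); print(n,g.round(3),ring(P,*g[:2]))
    print('table z',np.median(P[330:360,200:260,2]),P[330:360,200:260,2].std())
    m=(abs(P[...,2]-.024)<.006)&(abs(P[...,0]-.63)<.11)&(abs(P[...,1]-.03)<.2)
    m=cv2.morphologyEx(m.astype(np.uint8),cv2.MORPH_OPEN,np.ones((5,5)))>0
    r=cv2.minAreaRect(P[m][:,:2].astype(np.float32));print('base',r)
    # pin top
    m=(P[...,2]>.06)&(np.hypot(P[...,0]-.63,P[...,1]-.13)<.04);print('pin',m.sum(),P[m].mean(0) if m.sum() else '',P[m].max(0) if m.sum() else '')
    m=(P[...,2]>.06)&(np.hypot(P[...,0]-.64,P[...,1]+.055)<.05);print('bar',m.sum(),P[m].mean(0),cv2.minAreaRect(P[m][:,:2].astype(np.float32)))
    hsv=cv2.cvtColor(im,cv2.COLOR_RGB2HSV)
    sub=im[150:215,200:325]; cv2.imwrite('pics/dial.png',cv2.resize(sub[:,:,::-1],None,fx=6,fy=6,interpolation=cv2.INTER_CUBIC))
    for nm,z in(('pass',.032),('rej',.032)):
        lo=(105,120,50) if nm=='pass' else (0,170,70); hi=(125,255,255) if nm=='pass' else (5,255,255)
        mm=cv2.inRange(hsv,lo,hi)>0; mm[:,200:350]=0
        m=mm&(abs(P[...,2]-.032)<.006); rr=cv2.minAreaRect(P[m][:,:2].astype(np.float32)); print(nm,rr)
E
python3 meas.py
```

```text
white [0.469 0.196 0.06 ] [4.662e-01 1.982e-01 2.830e-02 2.370e+02 5.900e-02]
green [0.432 0.076 0.06 ] [4.299e-01 7.760e-02 2.780e-02 2.410e+02 5.910e-02]
yellow [ 0.437 -0.059  0.06 ] [ 4.384e-01 -5.750e-02  2.780e-02  2.350e+02  5.910e-02]
black [ 0.435 -0.187  0.06 ] [ 4.320e-01 -1.906e-01  2.770e-02  2.410e+02  5.910e-02]
table z -0.0006213820522066316 0.07713610288204925
base ((0.628730058670044, 0.030275464057922363), (0.130367249250412, 0.30980634689331055), 5.065282344818115)
pin 103 [0.61743875 0.12745329 0.07519807] [0.63408588 0.14240711 0.0905487 ]
bar 159 [ 0.63556894 -0.05401816  0.06904318] ((0.6364960074424744, -0.054635174572467804), (0.06170611456036568, 0.016759216785430908), 61.25703048706055)
pass ((0.5362226963043213, -0.3646390438079834), (0.16292034089565277, 0.18533870577812195), 1.379428505897522)
rej ((0.5468449592590332, 0.37693583965301514), (0.1629416048526764, 0.18395423889160156), 0.6345945596694946)
```

View pics/dial.png

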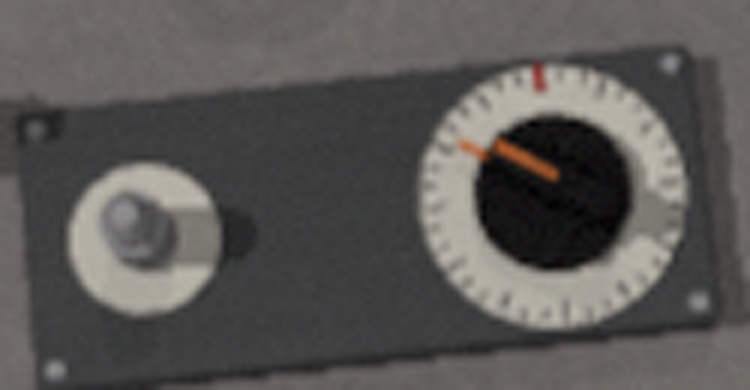

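```bash
python3 -m pendant '{"jaw":[0,0,0,0,0],"delta_pos":[[6,3,0],[11,8,0],[15,13,0],[19,18,0],[23,23,0]],"spin":[0.1,0.2,0.3,0.4,0.5]}' 60; python3 -c "
from h import *; ps()"
```

```text
time_s: 1.58
position: [0.3941, -0.3559, 0.2315]
eef_rot: [[0.0, -0.699, -0.715], [-0.0, -0.715, 0.699], [-1.0, -0.0, -0.0]]
force: [0.6, 0.0, 0.7]
opening: 0.0855
t 1.575 pos [ 0.3941 -0.3559  0.2315] jawdir [-0.715  0.699 -0.   ] yaw 135.67 F [0.6 0.  0.7] open 0.0855
```

```bash
python3 -m pendant '{"jaw":[0,0,0,0,0],"delta_pos":[[4,5,0],[8,10,0],[12,15,0],[16,20,0],[20,24.5,0]],"spin":[0.1,0.2,0.276,0.276,0.276]}'; python3 -m pendant '{"jaw":[0,0,0,0,0],"delta_pos":[[3,4,0],[3,4.5,0],[3,4.5,0],[3,4.5,0],[3,4.5,0]],"spin":[0,0,0,0,0]}'; python3 -c "
from h import *; ps()"
```

```text
time_s: 2.2
position: [0.5916, -0.1136, 0.2318]
eef_rot: [[0.001, -0.48, -0.877], [-0.0, -0.877, 0.48], [-1.0, -0.0, -0.001]]
force: [1.5, -1.0, 0.7]
opening: 0.085
time_s: 2.82
position: [0.6202, -0.0715, 0.2319]
eef_rot: [[0.001, -0.481, -0.876], [0.0, -0.876, 0.481], [-1.0, -0.0, -0.001]]
force: [0.6, -0.1, -0.4]
opening: 0.0854
t 2.825 pos [ 0.6202 -0.0715  0.2319] jawdir [-0.876  0.481 -0.001] yaw 151.22 F [ 0.6 -0.1 -0.4] open 0.0854
```

```bash
python3 -m pendant '{"jaw":[0,0,0,0,0],"delta_pos":[[1.6,1.7,0],[1.6,1.7,-4],[1.6,1.7,-8],[1.6,1.7,-11],[1.6,1.7,-11]],"spin":[0,0,0,0,0]}'; python3 -c "
from h import *; ps(); snap('wrist','w1.png')"
```

```text
time_s: 3.45
position: [0.6349, -0.0541, 0.1186]
eef_rot: [[-0.005, -0.481, -0.877], [-0.0, -0.877, 0.481], [-1.0, 0.003, 0.004]]
force: [1.0, 0.1, 0.9]
opening: 0.0856
t 3.45 pos [ 0.6349 -0.0541  0.1186] jawdir [-0.877  0.481  0.004] yaw 151.24 F [1.  0.1 0.9] open 0.0856
```

View pics/w1.png

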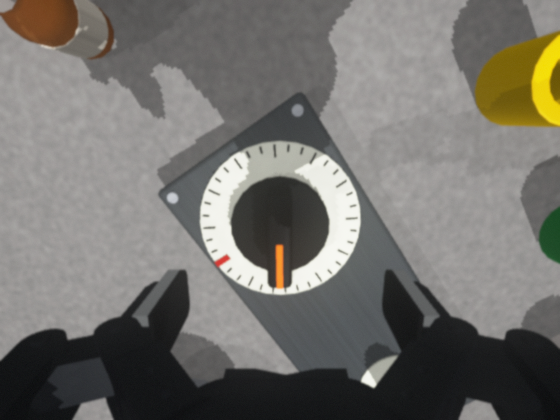

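```bash
python3 -m pendant '{"jaw":[0,0,0,0,0],"delta_pos":[[0.1,0,-4],[0.1,0,-7],[0.1,0,-7.9],[0.1,0,-7.9],[0.1,0,-7.9]],"spin":[0,0,0,0,0]}'; python3 -m pendant '{"jaw":[0.4,0.8,1,1,1],"delta_pos":[[0,0,0],[0,0,0],[0,0,0],[0,0,0],[0,0,0]],"spin":[0,0,0,0,0]}' 60; python3 -m pendant '{"jaw":[1,1],"delta_pos":[[0,0,0],[0,0,0]],"spin":[0,0]}' ; python3 -c "
from h import *; ps()"
```

```text
time_s: 4.12
position: [0.6388, -0.0535, 0.0448]
eef_rot: [[0.003, -0.48, -0.877], [0.0, -0.877, 0.48], [-1.0, -0.002, -0.003]]
force: [-0.8, 0.2, 0.1]
opening: 0.0851
time_s: 4.75
position: [0.639, -0.0542, 0.0428]
eef_rot: [[0.003, -0.48, -0.877], [-0.001, -0.877, 0.48], [-1.0, -0.001, -0.003]]
force: [7.2, -4.4, -1.1]
opening: 0.0151
time_s: 5.0
position: [0.639, -0.0542, 0.0428]
eef_rot: [[0.003, -0.481, -0.877], [-0.001, -0.877, 0.481], [-1.0, -0.001, -0.003]]
force: [7.0, -4.4, -1.7]
opening: 0.015
t 5.0 pos [ 0.639  -0.0542  0.0428] jawdir [-0.877  0.481 -0.003] yaw 151.28 F [ 7.  -4.4 -1.7] open 0.015
```

```bash
python3 -m pendant '{"jaw":[1,1,1,1,1],"delta_pos":[[0,0,0],[0,0,0],[0,0,0],[0,0,0],[0,0,0]],"spin":[-0.1,-0.22,-0.34,-0.46,-0.58]}'; python3 -m pendant '{"jaw":[1,1,1,1,1],"delta_pos":[[0,0,0],[0,0,0],[0,0,0],[0,0,0],[0,0,0]],"spin":[-0.12,-0.24,-0.34,-0.401,-0.401]}';python3 -m pendant '{"jaw":[1,1],"delta_pos":[[0,0,0],[0,0,0]],"spin":[0,0]}' ; python3 -c "
from h import *; ps();snap('wrist','w2.png');snap('top','t3.png')"
```

```text
time_s: 5.62
position: [0.6386, -0.0536, 0.0428]
eef_rot: [[0.002, -0.884, -0.467], [-0.0, -0.467, 0.884], [-1.0, -0.002, -0.001]]
force: [3.4, -1.7, -0.5]
opening: 0.0152
time_s: 6.25
position: [0.6385, -0.0531, 0.0427]
eef_rot: [[0.002, -0.996, -0.089], [0.001, -0.089, 0.996], [-1.0, -0.002, 0.0]]
force: [4.4, 1.1, 0.6]
opening: 0.0151
time_s: 6.5
position: [0.6385, -0.0531, 0.0428]
eef_rot: [[0.002, -0.996, -0.09], [0.001, -0.09, 0.996], [-1.0, -0.002, 0.0]]
force: [4.8, 1.7, -0.2]
opening: 0.0151
t 6.5 pos [ 0.6385 -0.0531  0.0428] jawdir [-0.09   0.996  0.   ] yaw 95.16 F [ 4.8  1.7 -0.2] open 0.0151
```

View pics/w2.png

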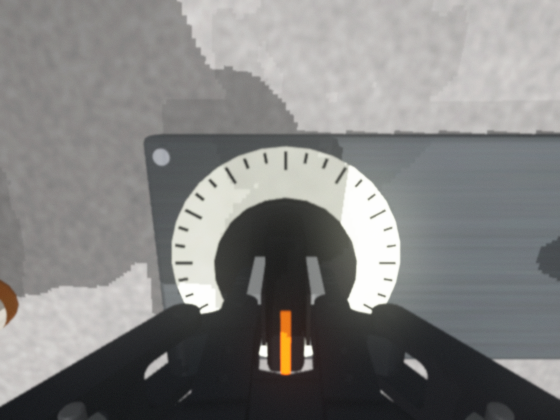

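```bash
python3 -m pendant '{"jaw":[0.5,0,0,0,0],"delta_pos":[[0,0,0],[0,0,0],[0,0,0],[0,0,0],[0,0,4]],"spin":[0,0,0,0,0]}'; python3 -m pendant '{"jaw":[0,0,0,0,0],"delta_pos":[[0,0,4],[0,0,8],[0,0,9],[0,0,9],[0,0,9]],"spin":[0,0,0,0,0]}'; python3 -c "
from h import *; ps();snap('wrist','w3.png')"
```

```text
time_s: 7.22
position: [0.6351, -0.0535, 0.0785]
eef_rot: [[-0.008, -0.996, -0.088], [-0.0, -0.088, 0.996], [-1.0, 0.008, 0.0]]
force: [0.7, 0.0, 1.2]
opening: 0.0854
time_s: 7.85
position: [0.6369, -0.0534, 0.1703]
eef_rot: [[-0.003, -0.996, -0.089], [0.0, -0.089, 0.996], [-1.0, 0.003, 0.0]]
force: [0.1, 0.1, -0.3]
opening: 0.0852
t 7.85 pos [ 0.6369 -0.0534  0.1703] jawdir [-0.089  0.996  0.   ] yaw 95.09 F [ 0.1  0.1 -0.3] open 0.0852
```

View pics/w3.png

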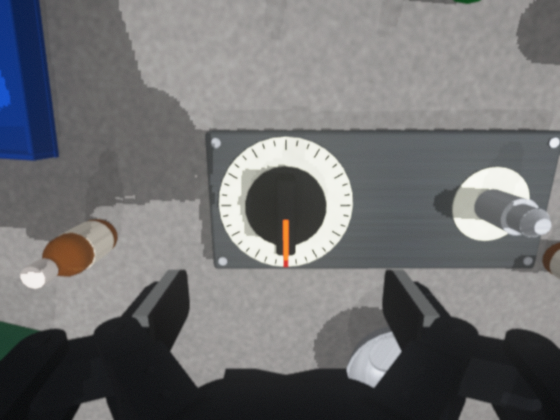

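```bash
python3 -c "
from h import *
k=bot.calibration('wrist')
print('dial',pix2w('wrist',(202,286),.024,k),'padcentre',pix2w('wrist',(204,491),.0245,k),'tip',pix2w('wrist',(226,540),.088,k))
for c in ('wrist','top'):
  bot.read_camera(c)
  for n,z in(('pin_foot',.024),('dial_centre',.024)):
    for m in bot.mark_of(c,n)[:1]: print(c,n,m['p'],m['point'],pix2w(c,m['point'],z))
im,d=bot.read_camera('wrist');P=cloud('wrist',d,k)
m=(abs(P[...,2]-.024)<.006)&(abs(P[...,0]-.63)<.11)&(abs(P[...,1]-.03)<.2)
m=cv2.morphologyEx(m.astype(np.uint8),cv2.MORPH_OPEN,np.ones((5,5)))>0
print(cv2.minAreaRect(P[m][:,:2].astype(np.float32)),np.median(P[m][:,2]))
"
```

```text
dial [ 0.636779   -0.05170175  0.024     ] padcentre [0.62218099 0.13330198 0.0245    ] tip [0.62254791 0.13051986 0.088     ]
wrist pin_foot 0.74 [254.6, 557.7] [0.66576707 0.21001553 0.024     ]
wrist dial_centre 0.67 [204.2, 284.0] [ 0.63971254 -0.05340509  0.024     ]
top pin_foot 0.69 [184.9, 223.0] [0.63337135 0.13230309 0.024     ]
top dial_centre 0.72 [183.3, 294.8] [ 0.63440876 -0.06235382  0.024     ]
((0.633142352104187, 0.04632441699504852), (0.13831380009651184, 0.3365671634674072), 4.930332183837891) 0.022759581850286315
```

```bash
python3 -m pendant '{"jaw":[0,0,0,0,0],"delta_pos":[[-3,5,0],[-6.5,10,0],[-10,15,0],[-13.5,20,0],[-17.1,25.1,0]],"spin":[0,0,0,0,0]}'; python3 -m pendant '{"jaw":[0,0],"delta_pos":[[0,0,0],[0,0,0]],"spin":[0,0]}';  python3 - <<'E'
from meas import *
ps()
for c in ('wrist','top'):
    im,d,k=snap(c,c+'4.png'); P=cloud(c,d,k); print(c,ring(P,.466,.198,rad=.06))
    for m in bot.mark_of(c,'white_1_mid')[:2]: print(m['p'],m['point'],pix2w(c,m['point'],.03,k))
E
```

```text
time_s: 8.88
position: [0.4653, 0.1989, 0.1725]
eef_rot: [[0.001, -0.996, -0.088], [0.001, -0.088, 0.996], [-1.0, -0.001, 0.001]]
force: [1.2, 1.5, 0.7]
opening: 0.0851
time_s: 9.12
position: [0.4666, 0.1977, 0.1725]
eef_rot: [[0.0, -0.996, -0.09], [0.0, -0.09, 0.996], [-1.0, -0.0, 0.0]]
force: [0.1, -0.0, 0.7]
opening: 0.0853
t 9.125 pos [0.4666 0.1977 0.1725] jawdir [-0.09   0.996  0.   ] yaw 95.15 F [ 0.1 -0.   0.7] open 0.0853
wrist [4.691e-01 2.010e-01 2.810e-02 2.337e+03 5.990e-02]
top [4.665e-01 1.983e-01 2.740e-02 7.700e+01 5.880e-02]
0.56 [243.5, 193.6] [0.47654761 0.2085549  0.03      ]
```

View pics/wrist4.png

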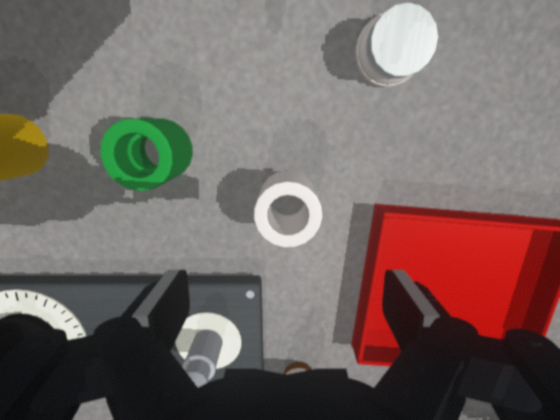

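```bash
python3 -m pendant '{"jaw":[0,0,0,0,0],"delta_pos":[[0.2,0.3,-4],[0.2,0.3,-8],[0.2,0.3,-12],[0.2,0.3,-14.2],[0.2,0.3,-14.2]],"spin":[0,0,0,0,0]}'; python3 -m pendant '{"jaw":[0,0.2,0.5,1,1],"delta_pos":[[0,0,0],[0,0,0],[0,0,0],[0,0,0],[0,0,0]],"spin":[0,0,0,0,0]}' 50; python3 -m pendant '{"jaw":[1,1],"delta_pos":[[0,0,0],[0,0,0]],"spin":[0,0]}'
python3 - <<'E'
from meas import *
ps();snap('wrist','w5.png')
E
```

```text
time_s: 9.95
position: [0.468, 0.1988, 0.0283]
eef_rot: [[-0.003, -0.996, -0.087], [-0.003, -0.087, 0.996], [-1.0, 0.003, -0.002]]
force: [0.1, 0.9, 0.1]
opening: 0.0852
time_s: 10.58
position: [0.4693, 0.201, 0.0315]
eef_rot: [[0.002, -0.996, -0.089], [0.001, -0.089, 0.996], [-1.0, -0.002, 0.001]]
force: [-1.2, 0.0, 6.4]
opening: 0.0535
time_s: 10.82
position: [0.4693, 0.201, 0.0316]
eef_rot: [[0.002, -0.996, -0.089], [0.001, -0.089, 0.996], [-1.0, -0.002, 0.001]]
force: [-0.5, 1.0, 5.4]
opening: 0.0535
t 10.825 pos [0.4693 0.201  0.0316] jawdir [-0.089  0.996  0.001] yaw 95.11 F [-0.5  1.   5.4] open 0.0535
```

View pics/w5.png

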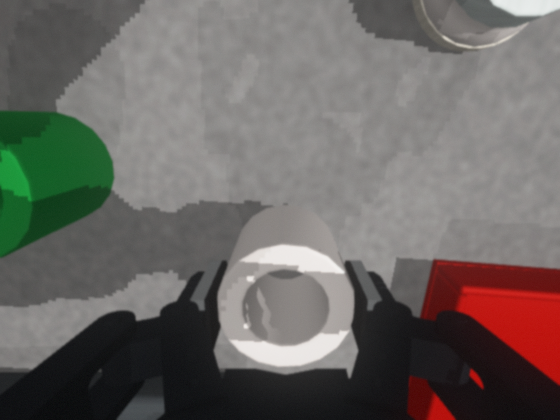

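```bash
python3 -m pendant '{"jaw":[1,1,1,1,1],"delta_pos":[[0,0,4],[0,0,8],[0,0,12.8],[5,-2,12.8],[9,-4,12.8]],"spin":[0,0,0,0,0]}'; python3 -m pendant '{"jaw":[1,1,1,1,1],"delta_pos":[[3,-1.5,0],[6.3,-2.9,0],[6.3,-2.9,0],[6.3,-2.9,0],[6.3,-2.9,0]],"spin":[0,0,0,0,0]}'
python3 - <<'E'
from meas import *
ps();snap('wrist','w6.png');im,d,k=snap('scene','s6.png')
im=cv2.imread('pics/s6.png');cv2.imwrite('pics/s6c.png',cv2.resize(im[120:300,220:440],None,fx=3,fy=3))
E
```

```text
time_s: 11.5
position: [0.5595, 0.1606, 0.1584]
eef_rot: [[0.0, -0.996, -0.09], [0.001, -0.09, 0.996], [-1.0, -0.0, 0.001]]
force: [0.0, 0.8, -1.7]
opening: 0.0537
time_s: 12.12
position: [0.621, 0.132, 0.1584]
eef_rot: [[-0.0, -0.996, -0.09], [0.0, -0.09, 0.996], [-1.0, 0.0, 0.0]]
force: [-0.1, -0.1, -1.4]
opening: 0.0536
t 12.125 pos [0.621  0.132  0.1584] jawdir [-0.09   0.996  0.   ] yaw 95.14 F [-0.1 -0.1 -1.4] open 0.0536
```

View pics/w6.png

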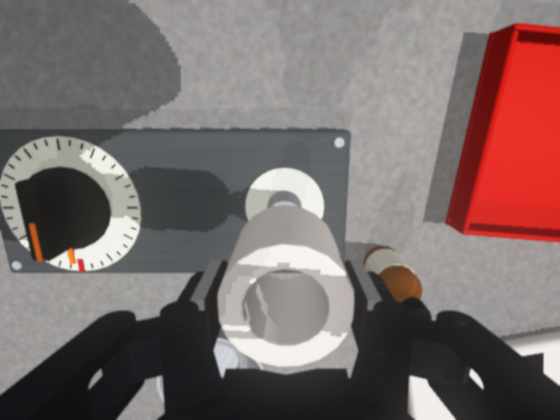

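View pics/s6c.png

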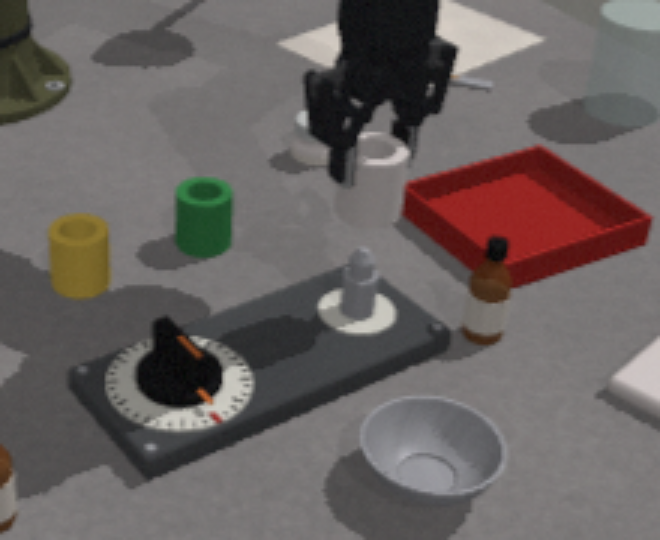

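Run:
```python
from meas import *
k=bot.calibration('wrist')
im=cv2.imread('pics/w6.png'); 
m=(im.min(2)>150).astype(np.uint8); m[:150]=0;m[235:]=0;m[:,:230]=0;m[:,340:]=0
pts=[]
for r in range(165,215):
    c=np.where(m[r])[0]
    if len(c)>5: pts+= [(c.min(),r),(c.max(),r)]
pts=np.array(pts,float); 
W=np.array([pix2w('wrist',(r,c),.0245,k)[:2] for c,r in pts])
A=np.c_[2*W,np.ones(len(W))];s=np.linalg.lstsq(A,(W**2).sum(1),rcond=None)[0];print('disc centre',s[:2],'r',np.sqrt(s[2]+s[0]**2+s[1]**2))
# red mark, pointer
im=cv2.imread('pics/w3.png')
```

```text
disc centre [0.62212475 0.13263093] r 0.033636017323845455
```

```bash
python3 -m pendant '{"jaw":[1,1,1,1,1],"delta_pos":[[0.1,0.05,-2],[0.1,0.05,-4],[0.1,0.05,-5.7],[0.1,0.05,-5.7],[0.1,0.05,-5.7]],"spin":[0,0,0,0,0]}'; python3 -m pendant '{"jaw":[1,1,1,1,1],"delta_pos":[[0,0,-0.5],[0,0,-1],[0,0,-1.5],[0,0,-2],[0,0,-2.3]],"spin":[0,0,0,0,0]}' ; python3 -m pendant '{"jaw":[1,1,1],"delta_pos":[[0,0,0],[0,0,-0.4],[0,0,-0.4]],"spin":[0,0,0]}'
python3 - <<'E'
from meas import *
ps()
E
```

```text
time_s: 12.85
position: [0.6229, 0.132, 0.1018]
eef_rot: [[0.001, -0.996, -0.089], [-0.0, -0.089, 0.996], [-1.0, -0.001, -0.0]]
force: [0.5, -0.5, -1.7]
opening: 0.0538
time_s: 13.48
position: [0.6224, 0.132, 0.0777]
eef_rot: [[-0.001, -0.996, -0.089], [-0.0, -0.089, 0.996], [-1.0, 0.001, -0.0]]
force: [-0.0, 0.5, -1.4]
opening: 0.0539
time_s: 13.85
position: [0.6224, 0.132, 0.0739]
eef_rot: [[-0.001, -0.996, -0.089], [0.0, -0.089, 0.996], [-1.0, 0.001, 0.0]]
force: [-0.7, -0.3, -1.1]
opening: 0.0539
t 13.85 pos [0.6224 0.132  0.0739] jawdir [-0.089  0.996  0.   ] yaw 95.09 F [-0.7 -0.3 -1.1] open 0.0539
```

```bash
python3 -m pendant '{"jaw":[1,1,1],"delta_pos":[[0,0,-0.2],[0,0,-0.4],[0,0,-0.4]],"spin":[0,0,0]}';  python3 - <<'E'
from meas import *
ps()
E
```

```text
time_s: 14.22
position: [0.6224, 0.132, 0.07]
eef_rot: [[-0.0, -0.996, -0.089], [-0.0, -0.089, 0.996], [-1.0, 0.0, 0.0]]
force: [0.3, 0.2, -0.9]
opening: 0.0535
t 14.225 pos [0.6224 0.132  0.07  ] jawdir [-0.089  0.996  0.   ] yaw 95.09 F [ 0.3  0.2 -0.9] open 0.0535
```

```bash
python3 -m pendant '{"jaw":[1,1,1,1,1],"delta_pos":[[0,0,-0.4],[0,0,-0.8],[0,0,-1.2],[0,0,-1.4],[0,0,-1.5]],"spin":[0,0,0,0,0]}';  python3 -m pendant '{"jaw":[1,1],"delta_pos":[[0,0,-0.1],[0,0,-0.1]],"spin":[0,0]}'
python3 - <<'E'
from meas import *
ps();snap('scene','s7.png')
im=cv2.imread('pics/s7.png');cv2.imwrite('pics/s7c.png',cv2.resize(im[120:300,220:440],None,fx=3,fy=3))
E
```

```text
time_s: 14.85
position: [0.6226, 0.132, 0.0557]
eef_rot: [[0.0, -0.996, -0.089], [-0.0, -0.089, 0.996], [-1.0, -0.0, -0.0]]
force: [-1.8, -0.4, 3.1]
opening: 0.054
time_s: 15.1
position: [0.6228, 0.132, 0.0556]
eef_rot: [[0.001, -0.996, -0.089], [0.0, -0.089, 0.996], [-1.0, -0.001, -0.0]]
force: [-2.9, -0.8, 6.6]
opening: 0.0535
t 15.1 pos [0.6228 0.132  0.0556] jawdir [-0.089  0.996 -0.   ] yaw 95.1 F [-2.9 -0.8  6.6] open 0.0535
```

View pics/s7c.png

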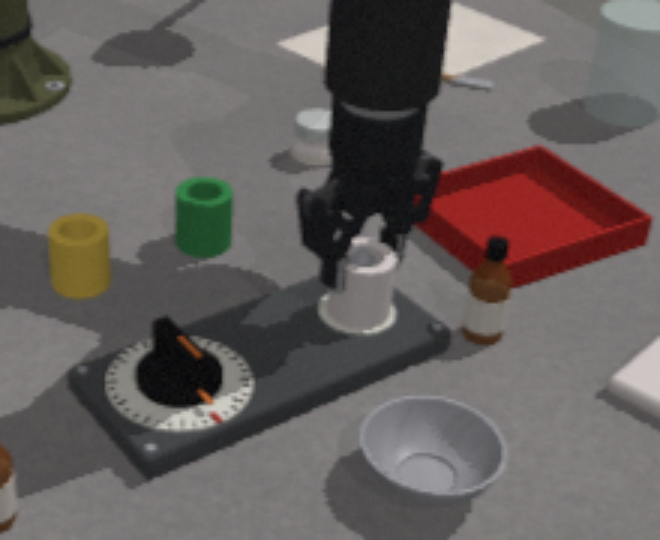

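```bash
python3 -m pendant '{"jaw":[1,1,1,1,1],"delta_pos":[[0,0,4],[0,0,8],[0,0,11.5],[0,-4,11.5],[-1.5,-9,11.5]],"spin":[0,0,0,0,0]}';  python3 -m pendant '{"jaw":[1,1,1,1,1],"delta_pos":[[-1.5,-5,0],[-3,-10,0],[-4.5,-15,0],[-6,-20,0],[-7.5,-25,0]],"spin":[0,0,0,0,0]}'; python3 -m pendant '{"jaw":[1,1,1,1,1],"delta_pos":[[-1.2,-5,0],[-2.2,-10,0],[-3.2,-15,0],[-3.2,-19.7,0],[-3.2,-19.7,0]],"spin":[0,0,0,0,0]}'
python3 - <<'E'
from meas import *
ps();snap('wrist','w8.png');snap('top','t8.png')
E
```

```text
time_s: 15.78
position: [0.6078, 0.0419, 0.1689]
eef_rot: [[0.0, -0.996, -0.09], [0.001, -0.09, 0.996], [-1.0, -0.0, 0.001]]
force: [0.5, -0.1, -1.5]
opening: 0.0537
time_s: 16.4
position: [0.532, -0.2094, 0.1692]
eef_rot: [[0.001, -0.996, -0.089], [0.0, -0.089, 0.996], [-1.0, -0.001, 0.0]]
force: [0.7, -0.6, -1.3]
opening: 0.0535
time_s: 17.02
position: [0.4995, -0.4076, 0.1677]
eef_rot: [[-0.002, -0.996, -0.085], [0.001, -0.085, 0.996], [-1.0, 0.002, 0.001]]
force: [-0.2, 0.4, -1.2]
opening: 0.0537
t 17.025 pos [ 0.4995 -0.4076  0.1677] jawdir [-0.085  0.996  0.001] yaw 94.86 F [-0.2  0.4 -1.2] open 0.0537
```

View pics/t8.png

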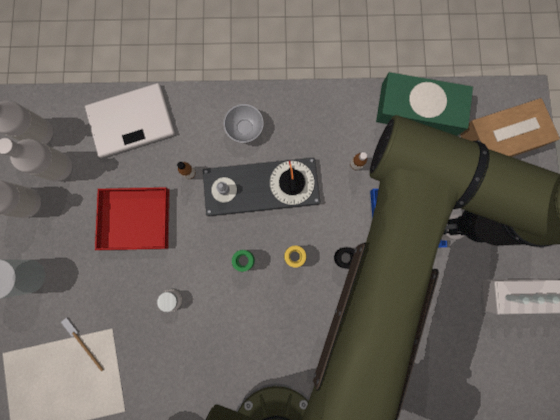

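View pics/w8.png

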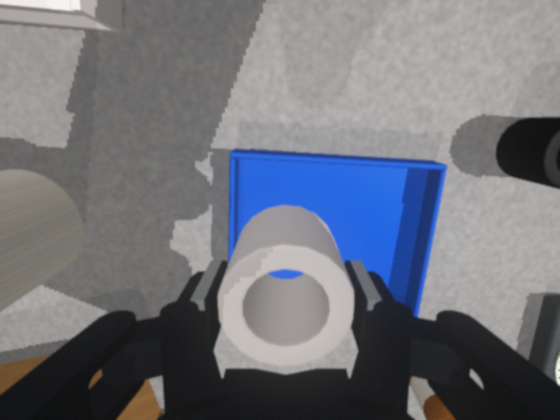

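```bash
python3 -m pendant '{"jaw":[1,1,1,1,1],"delta_pos":[[0,0.2,-4],[0,0.2,-8],[0,0.2,-11],[0,0.2,-12.6],[0,0.2,-13]],"spin":[0,0,0,0,0]}';  python3 -m pendant '{"jaw":[1,1],"delta_pos":[[0,0,-0.1],[0,0,-0.1]],"spin":[0,0]}'; python3 -c "
from h import *; ps()"
```

```text
time_s: 17.75
position: [0.5007, -0.4023, 0.0389]
eef_rot: [[-0.001, -0.996, -0.09], [0.0, -0.09, 0.996], [-1.0, 0.001, 0.0]]
force: [0.2, -0.6, -0.9]
opening: 0.0541
time_s: 18.0
position: [0.5013, -0.4033, 0.0397]
eef_rot: [[0.002, -0.996, -0.089], [-0.001, -0.089, 0.996], [-1.0, -0.002, -0.001]]
force: [-0.6, 0.8, -1.5]
opening: 0.0537
t 18.0 pos [ 0.5013 -0.4033  0.0397] jawdir [-0.089  0.996 -0.001] yaw 95.09 F [-0.6  0.8 -1.5] open 0.0537
```

```bash
python3 -m pendant '{"jaw":[1,1,1,1],"delta_pos":[[0,0,-0.2],[0,0,-0.3],[0,0,-0.3],[0,0,-0.3]],"spin":[0,0,0,0]}';  python3 -m pendant '{"jaw":[0.5,0.2,0.2,0.2,0.2],"delta_pos":[[0,0,0],[0,0,0],[0,0,0],[0,0,3],[0,0,7]],"spin":[0,0,0,0,0]}'; python3 -m pendant '{"jaw":[0,0,0,0,0],"delta_pos":[[-1,4,4],[-1,9,6],[-1.5,14,6],[-2,20,6],[-2,20,6]],"spin":[0,0,0,0,0]}';python3 - <<'E'
from meas import *
ps();snap('wrist','w9.png');im,d,k=snap('top','t9.png');P=cloud('top',d,k)
for n,g in dict(green=(.43,.077),yellow=(.438,-.058),black=(.432,-.19),white=(.501,-.403)).items(): print(n,ring(P,*g,z=.065 if n=='white' else .06,rad=.06))
E
```

```text
time_s: 18.5
position: [0.501, -0.4032, 0.0366]
eef_rot: [[0.001, -0.996, -0.089], [-0.001, -0.089, 0.996], [-1.0, -0.001, -0.001]]
force: [-1.4, 2.7, 5.1]
opening: 0.0536
time_s: 19.12
position: [0.4997, -0.4026, 0.1044]
eef_rot: [[-0.003, -0.996, -0.089], [0.002, -0.089, 0.996], [-1.0, 0.003, 0.002]]
force: [0.4, -0.1, 1.1]
opening: 0.0683
time_s: 19.75
position: [0.4808, -0.1999, 0.1657]
eef_rot: [[0.002, -0.996, -0.094], [0.001, -0.094, 0.996], [-1.0, -0.002, 0.0]]
force: [0.5, -0.8, 0.2]
opening: 0.0856
t 19.75 pos [ 0.4808 -0.1999  0.1657] jawdir [-0.094  0.996  0.   ] yaw 95.37 F [ 0.5 -0.8  0.2] open 0.0856
green [4.195e-01 1.013e-01 5.700e-03 1.000e+01 5.870e-02]
yellow None
black [ 4.246e-01 -1.914e-01  2.580e-02  9.900e+01  5.940e-02]
white None
```

View pics/w9.png

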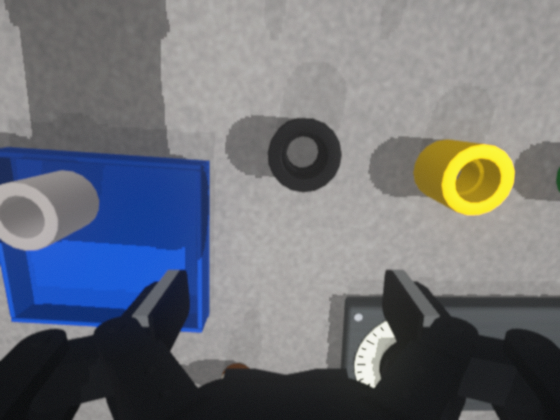

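View pics/t9.png

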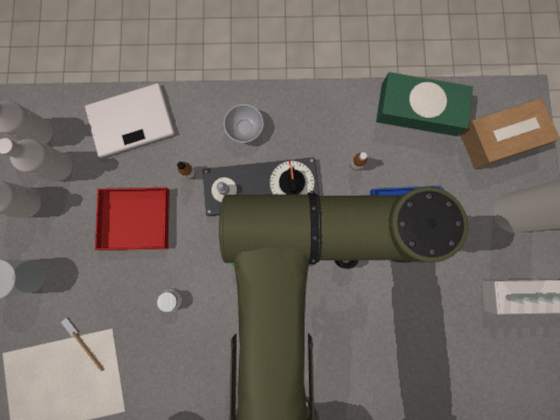

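```bash
python3 -m pendant '{"jaw":[0,0,0,0,0],"delta_pos":[[-2,5,0],[-3,10,0],[-4.1,14.4,0],[-4.1,14.4,0],[-4.1,14.4,0]],"spin":[0,0,0,0,0]}';python3 - <<'E'
from meas import *
ps();im,d,k=snap('wrist','w10.png');P=cloud('wrist',d,k);print(ring(P,.44,-.056,rad=.06))
E
```

```text
time_s: 20.48
position: [0.4398, -0.0597, 0.1652]
eef_rot: [[-0.0, -0.996, -0.088], [-0.0, -0.088, 0.996], [-1.0, 0.0, -0.0]]
force: [-0.4, 0.0, 0.3]
opening: 0.0856
t 20.475 pos [ 0.4398 -0.0597  0.1652] jawdir [-0.088  0.996 -0.   ] yaw 95.04 F [-0.4  0.   0.3] open 0.0856
[ 4.402e-01 -5.470e-02  2.800e-02  2.471e+03  5.990e-02]
```

View pics/w10.png

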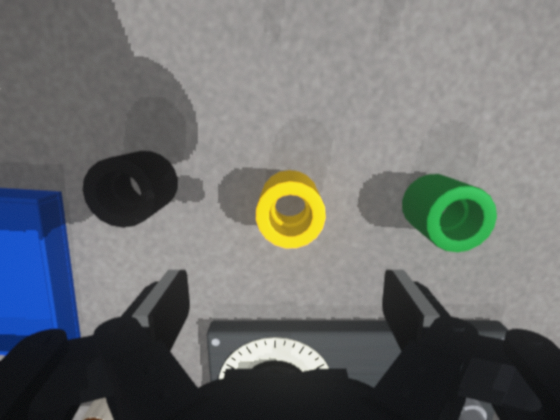

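```bash
python3 -m pendant '{"jaw":[0,0,0,0,0],"delta_pos":[[0,0.4,-4],[0,0.4,-8],[0,0.4,-11],[0,0.4,-13.4],[0,0.4,-13.4]],"spin":[0,0,0,0,0]}'; python3 -m pendant '{"jaw":[0,0,0.2,0.5,1],"delta_pos":[[0,0,0],[0,0,0],[0,0,0],[0,0,0],[0,0,0]],"spin":[0,0,0,0,0]}' 50; python3 -m pendant '{"jaw":[1,1,1],"delta_pos":[[0,0,0],[0,0,0],[0,0,0]],"spin":[0,0,0]}'
python3 - <<'E'
from meas import *
ps()
E
```

```text
time_s: 21.15
position: [0.4382, -0.0565, 0.0293]
eef_rot: [[-0.005, -0.996, -0.086], [-0.001, -0.086, 0.996], [-1.0, 0.005, -0.001]]
force: [-0.1, 0.1, 1.3]
opening: 0.0855
time_s: 21.78
position: [0.4403, -0.0549, 0.0324]
eef_rot: [[0.002, -0.996, -0.089], [-0.0, -0.089, 0.996], [-1.0, -0.002, -0.0]]
force: [-0.7, 0.3, 6.2]
opening: 0.0549
time_s: 22.15
position: [0.4403, -0.0549, 0.0323]
eef_rot: [[0.002, -0.996, -0.089], [-0.0, -0.089, 0.996], [-1.0, -0.002, -0.0]]
force: [-1.2, 1.1, 5.4]
opening: 0.0549
t 22.15 pos [ 0.4403 -0.0549  0.0323] jawdir [-0.089  0.996 -0.   ] yaw 95.11 F [-1.2  1.1  5.4] open 0.0549
```

```bash
python3 -m pendant '{"jaw":[1,1,1,1,1],"delta_pos":[[0,0,4],[0,0,8],[0,0,12.8],[3.5,3.5,12.8],[7,7,12.8]],"spin":[0,0,0,0,0]}'; python3 -m pendant '{"jaw":[1,1,1,1,1],"delta_pos":[[3.5,3.5,0],[7,7,0],[11,11.5,0],[11.2,11.7,0],[11.2,11.7,0]],"spin":[0,0,0,0,0]}' ;python3 -m pendant '{"jaw":[1],"delta_pos":[[0,0,0]],"spin":[0]}'
python3 - <<'E'
from meas import *
ps();snap('wrist','w11.png')
E
```

```text
time_s: 22.78
position: [0.5103, 0.0161, 0.1595]
eef_rot: [[0.001, -0.996, -0.088], [0.001, -0.088, 0.996], [-1.0, -0.001, 0.001]]
force: [1.2, -0.0, -2.0]
opening: 0.0553
time_s: 23.4
position: [0.6211, 0.1321, 0.1579]
eef_rot: [[-0.002, -0.996, -0.089], [-0.001, -0.089, 0.996], [-1.0, 0.002, -0.001]]
force: [-0.2, -1.0, -1.0]
opening: 0.0552
time_s: 23.52
position: [0.6212, 0.1313, 0.1599]
eef_rot: [[0.001, -0.996, -0.088], [0.0, -0.088, 0.996], [-1.0, -0.001, 0.0]]
force: [0.1, 0.4, -0.7]
opening: 0.055
t 23.525 pos [0.6212 0.1313 0.1599] jawdir [-0.088  0.996  0.   ] yaw 95.05 F [ 0.1  0.4 -0.7] open 0.055
```

View pics/w11.png

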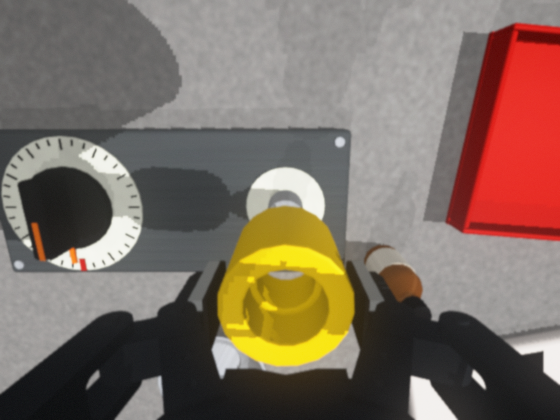

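```bash
python3 -m pendant '{"jaw":[1,1,1,1,1],"delta_pos":[[0.1,0.07,-2],[0.1,0.07,-4],[0.1,0.07,-5.7],[0.1,0.07,-5.7],[0.1,0.07,-5.7]],"spin":[0,0,0,0,0]}'; python3 -m pendant '{"jaw":[1,1,1,1,1],"delta_pos":[[0,0,-0.5],[0,0,-1],[0,0,-1.5],[0,0,-2],[0,0,-2.4]],"spin":[0,0,0,0,0]}' ; python3 -m pendant '{"jaw":[1,1,1],"delta_pos":[[0,0,-0.2],[0,0,-0.4],[0,0,-0.4]],"spin":[0,0,0]}'
python3 - <<'E'
from meas import *
ps()
E
```

```text
time_s: 24.2
position: [0.6229, 0.1327, 0.1028]
eef_rot: [[0.001, -0.996, -0.089], [-0.0, -0.089, 0.996], [-1.0, -0.001, -0.0]]
force: [0.8, 0.7, -1.2]
opening: 0.0548
time_s: 24.82
position: [0.6224, 0.1327, 0.0777]
eef_rot: [[-0.0, -0.996, -0.089], [0.0, -0.089, 0.996], [-1.0, 0.0, 0.0]]
force: [-1.0, -0.2, -1.3]
opening: 0.0552
time_s: 25.2
position: [0.6227, 0.1328, 0.0745]
eef_rot: [[0.0, -0.996, -0.089], [0.0, -0.089, 0.996], [-1.0, -0.0, 0.0]]
force: [0.5, -0.9, -0.5]
opening: 0.0551
t 25.2 pos [0.6227 0.1328 0.0745] jawdir [-0.089  0.996  0.   ] yaw 95.09 F [ 0.5 -0.9 -0.5] open 0.0551
```

Expected stop at TCP .0743.

```bash
python3 -m pendant '{"jaw":[1,1,1],"delta_pos":[[0,0,-0.15],[0,0,-0.3],[0,0,-0.3]],"spin":[0,0,0]}'
python3 - <<'E'
from meas import *
ps();snap('scene','s12.png')
im=cv2.imread('pics/s12.png');cv2.imwrite('pics/s12c.png',cv2.resize(im[120:300,220:440],None,fx=3,fy=3))
E
```

```text
time_s: 25.58
position: [0.6231, 0.1328, 0.0743]
eef_rot: [[0.002, -0.996, -0.089], [0.0, -0.089, 0.996], [-1.0, -0.002, -0.0]]
force: [-6.6, -0.0, 10.0]
opening: 0.0554
t 25.575 pos [0.6231 0.1328 0.0743] jawdir [-0.089  0.996 -0.   ] yaw 95.12 F [-6.6 -0.  10. ] open 0.0554
```

View pics/s12c.png

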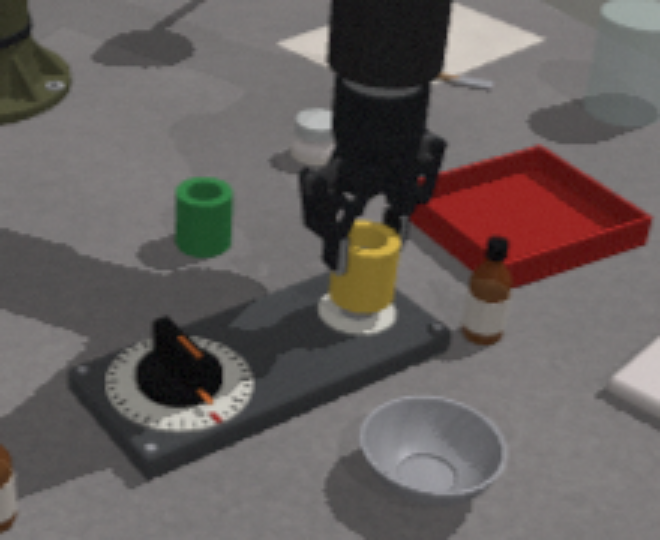

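```bash
python3 -m pendant '{"jaw":[1,1,1,1,1],"delta_pos":[[0,0,4],[0,0,8],[0,0,10],[-2,4,10],[-4,8,10]],"spin":[0,0,0,0,0]}'; python3 -m pendant '{"jaw":[1,1,1,1,1],"delta_pos":[[-2,5,0],[-4,10,0],[-6,15,0],[-7.1,20.2,0],[-7.1,20.2,0]],"spin":[0,0,0,0,0]}' ;python3 -m pendant '{"jaw":[1,1],"delta_pos":[[0,0,0],[0,0,0]],"spin":[0,0]}'
python3 - <<'E'
from meas import *
ps();snap('wrist','w13.png')
E
```

```text
time_s: 26.25
position: [0.5819, 0.2133, 0.1702]
eef_rot: [[-0.001, -0.996, -0.087], [0.0, -0.087, 0.996], [-1.0, 0.001, 0.0]]
force: [0.8, 0.8, -2.3]
opening: 0.0552
time_s: 26.88
position: [0.5096, 0.4177, 0.1688]
eef_rot: [[-0.003, -0.996, -0.093], [-0.001, -0.093, 0.996], [-1.0, 0.003, -0.001]]
force: [0.1, -0.4, -2.4]
opening: 0.0551
time_s: 27.12
position: [0.512, 0.4138, 0.1711]
eef_rot: [[-0.0, -0.996, -0.087], [-0.0, -0.087, 0.996], [-1.0, 0.0, -0.0]]
force: [-0.6, -0.3, -1.6]
opening: 0.0552
t 27.125 pos [0.512  0.4138 0.1711] jawdir [-0.087  0.996 -0.   ] yaw 95.02 F [-0.6 -0.3 -1.6] open 0.0552
```

View pics/w13.png

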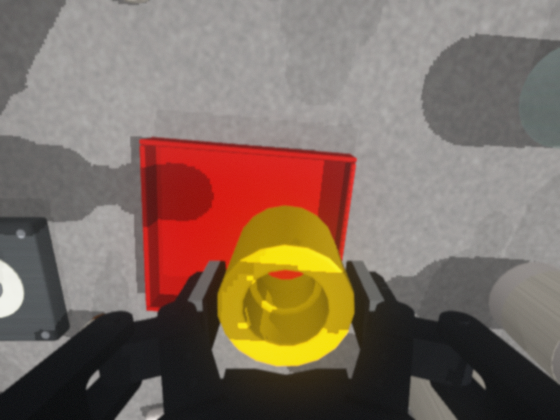

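```bash
python3 -m pendant '{"jaw":[1,1,1,1,1],"delta_pos":[[0,0,-4],[0,0,-8],[0,0,-11],[0,0,-12.6],[0,0,-13]],"spin":[0,0,0,0,0]}';  python3 -m pendant '{"jaw":[1,1,1],"delta_pos":[[0,0,-0.2],[0,0,-0.3],[0,0,-0.3]],"spin":[0,0,0]}'; python3 -c "
from h import *; ps()"
```

```text
time_s: 27.8
position: [0.5117, 0.4141, 0.0408]
eef_rot: [[-0.0, -0.996, -0.088], [-0.001, -0.088, 0.996], [-1.0, 0.0, -0.001]]
force: [0.4, 0.1, -1.2]
opening: 0.0552
time_s: 28.18
position: [0.5118, 0.4151, 0.0391]
eef_rot: [[0.001, -0.996, -0.089], [0.001, -0.089, 0.996], [-1.0, -0.001, 0.001]]
force: [-0.2, 0.7, -1.4]
opening: 0.0551
t 28.175 pos [0.5118 0.4151 0.0391] jawdir [-0.089  0.996  0.001] yaw 95.09 F [-0.2  0.7 -1.4] open 0.0551
```

```bash
python3 -m pendant '{"jaw":[1,1,1,1],"delta_pos":[[0,0,-0.15],[0,0,-0.25],[0,0,-0.25],[0,0,-0.25]],"spin":[0,0,0,0]}';  python3 -m pendant '{"jaw":[0.5,0.2,0.2,0.2,0.2],"delta_pos":[[0,0,0],[0,0,0],[0,0,0],[0,0,3],[0,0,7]],"spin":[0,0,0,0,0]}'; python3 -m pendant '{"jaw":[0,0,0,0,0],"delta_pos":[[-1,-4,4],[-2,-9,6],[-3.5,-14,6],[-5,-19,6],[-5.5,-22,6]],"spin":[0,0,0,0,0]}';python3 - <<'E'
from meas import *
ps();snap('wrist','w14.png')
E
python3 -m pendant '{"jaw":[0,0,0,0,0],"delta_pos":[[-1,-5,0],[-2,-9,0],[-2.4,-11.5,0],[-2.4,-11.5,0],[-2.4,-11.5,0]],"spin":[0,0,0,0,0]}'
python3 - <<'E'
from meas import *
ps();im,d,k=snap('wrist','w15.png');P=cloud('wrist',d,k);print(ring(P,.4325,.0795,rad=.06))
E
```

```text
time_s: 28.68
position: [0.5119, 0.4151, 0.0375]
eef_rot: [[0.001, -0.996, -0.089], [0.001, -0.089, 0.996], [-1.0, -0.001, 0.001]]
force: [-2.8, -1.2, 4.9]
opening: 0.055
time_s: 29.3
position: [0.5111, 0.4141, 0.1049]
eef_rot: [[-0.002, -0.996, -0.089], [-0.002, -0.089, 0.996], [-1.0, 0.002, -0.002]]
force: [-0.2, 0.2, 1.0]
opening: 0.0683
time_s: 29.92
position: [0.456, 0.1929, 0.1662]
eef_rot: [[0.001, -0.996, -0.088], [0.001, -0.088, 0.996], [-1.0, -0.001, 0.001]]
force: [0.6, 0.6, 0.0]
opening: 0.0854
t 29.925 pos [0.456  0.1929 0.1662] jawdir [-0.088  0.996  0.001] yaw 95.06 F [0.6 0.6 0. ] open 0.0854
time_s: 30.6
position: [0.4327, 0.0801, 0.1657]
eef_rot: [[0.0, -0.996, -0.088], [0.0, -0.088, 0.996], [-1.0, -0.0, 0.0]]
force: [-0.5, 0.1, -0.2]
opening: 0.0854
t 30.6 pos [0.4327 0.0801 0.1657] jawdir [-0.088  0.996  0.   ] yaw 95.08 F [-0.5  0.1 -0.2] open 0.0854
[4.318e-01 8.010e-02 2.790e-02 2.461e+03 5.990e-02]
```

View pics/w14.png

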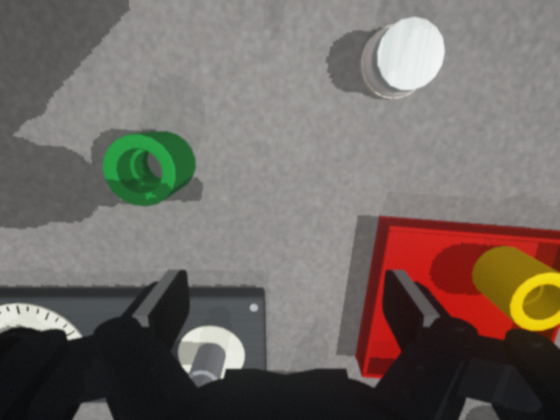

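View pics/w15.png

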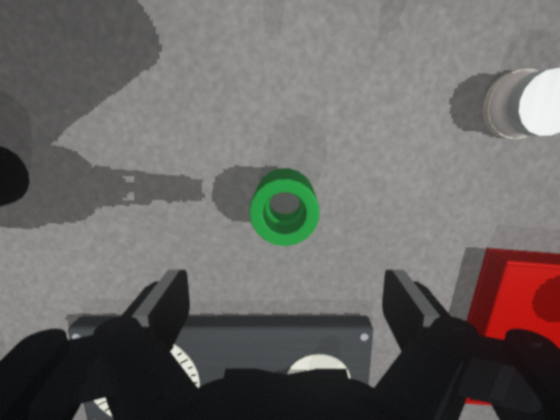

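```bash
python3 -m pendant '{"jaw":[0,0,0,0,0],"delta_pos":[[-0.1,0,-4],[-0.1,0,-8],[-0.1,0,-11],[-0.1,0,-13.4],[-0.1,0,-13.4]],"spin":[0,0,0,0,0]}'; python3 -m pendant '{"jaw":[0,0,0.2,0.5,1],"delta_pos":[[0,0,0],[0,0,0],[0,0,0],[0,0,0],[0,0,0]],"spin":[0,0,0,0,0]}' 50; python3 -m pendant '{"jaw":[1,1,1],"delta_pos":[[0,0,0],[0,0,0],[0,0,0]],"spin":[0,0,0]}'
python3 - <<'E'
from meas import *
ps()
E
```

```text
time_s: 31.28
position: [0.4304, 0.0797, 0.0298]
eef_rot: [[-0.004, -0.996, -0.09], [-0.002, -0.09, 0.996], [-1.0, 0.004, -0.002]]
force: [0.5, -1.2, -0.4]
opening: 0.0854
time_s: 31.9
position: [0.4321, 0.0799, 0.0325]
eef_rot: [[0.001, -0.996, -0.089], [0.001, -0.089, 0.996], [-1.0, -0.001, 0.0]]
force: [-0.1, 0.2, 3.5]
opening: 0.0538
time_s: 32.28
position: [0.4321, 0.0799, 0.0325]
eef_rot: [[0.001, -0.996, -0.089], [0.0, -0.089, 0.996], [-1.0, -0.001, 0.0]]
force: [-0.1, 0.8, 5.8]
opening: 0.0539
t 32.275 pos [0.4321 0.0799 0.0325] jawdir [-0.089  0.996  0.   ] yaw 95.1 F [-0.1  0.8  5.8] open 0.0539
```

Lift, carry to the pin (+19.0, +5.25 cm).

```bash
python3 -m pendant '{"jaw":[1,1,1,1,1],"delta_pos":[[0,0,4],[0,0,8],[0,0,12.8],[4,1,12.8],[8,2,12.8]],"spin":[0,0,0,0,0]}'; python3 -m pendant '{"jaw":[1,1,1,1,1],"delta_pos":[[4,1,0],[8,2.2,0],[11,3.2,0],[11,3.2,0],[11,3.2,0]],"spin":[0,0,0,0,0]}' ;python3 -m pendant '{"jaw":[1],"delta_pos":[[0,0,0]],"spin":[0]}'
python3 - <<'E'
from meas import *
ps()
E
```

```text
time_s: 32.9
position: [0.5123, 0.1002, 0.1598]
eef_rot: [[0.0, -0.996, -0.089], [0.001, -0.089, 0.996], [-1.0, -0.0, 0.001]]
force: [-0.1, 0.9, -0.1]
opening: 0.0541
time_s: 33.52
position: [0.6209, 0.1315, 0.1586]
eef_rot: [[-0.002, -0.996, -0.089], [-0.001, -0.089, 0.996], [-1.0, 0.002, -0.0]]
force: [-0.6, 0.1, -1.4]
opening: 0.0536
time_s: 33.65
position: [0.621, 0.1316, 0.16]
eef_rot: [[0.0, -0.996, -0.089], [0.0, -0.089, 0.996], [-1.0, -0.0, 0.0]]
force: [-0.2, -0.1, -1.4]
opening: 0.0534
t 33.65 pos [0.621  0.1316 0.16  ] jawdir [-0.089  0.996  0.   ] yaw 95.09 F [-0.2 -0.1 -1.4] open 0.0534
```

```bash
python3 -m pendant '{"jaw":[1,1,1,1,1],"delta_pos":[[0.1,0.07,-2],[0.1,0.07,-4],[0.1,0.07,-5.7],[0.1,0.07,-5.7],[0.1,0.07,-5.7]],"spin":[0,0,0,0,0]}'; python3 -m pendant '{"jaw":[1,1,1,1,1],"delta_pos":[[0,0,-0.5],[0,0,-1],[0,0,-1.5],[0,0,-2],[0,0,-2.4]],"spin":[0,0,0,0,0]}' ; python3 -m pendant '{"jaw":[1,1,1],"delta_pos":[[0,0,-0.2],[0,0,-0.4],[0,0,-0.4]],"spin":[0,0,0]}';python3 -m pendant '{"jaw":[1,1,1],"delta_pos":[[0,0,-0.15],[0,0,-0.3],[0,0,-0.3]],"spin":[0,0,0]}'
python3 - <<'E'
from meas import *
ps();snap('scene','s16.png')
im=cv2.imread('pics/s16.png');cv2.imwrite('pics/s16c.png',cv2.resize(im[120:300,220:440],None,fx=3,fy=3))
E
```

```text
time_s: 34.28
position: [0.6229, 0.1324, 0.1033]
eef_rot: [[0.001, -0.996, -0.089], [-0.0, -0.089, 0.996], [-1.0, -0.001, -0.0]]
force: [0.5, -0.2, -0.6]
opening: 0.0538
time_s: 34.9
position: [0.6225, 0.1324, 0.0783]
eef_rot: [[-0.0, -0.996, -0.089], [-0.0, -0.089, 0.996], [-1.0, 0.0, -0.0]]
force: [-0.3, -0.3, -0.9]
opening: 0.0538
time_s: 35.28
position: [0.6226, 0.1325, 0.0748]
eef_rot: [[0.0, -0.996, -0.089], [0.0, -0.089, 0.996], [-1.0, -0.0, 0.0]]
force: [-0.5, -1.1, -1.7]
opening: 0.0538
time_s: 35.65
position: [0.6229, 0.1325, 0.0745]
eef_rot: [[0.002, -0.996, -0.089], [0.0, -0.089, 0.996], [-1.0, -0.002, -0.0]]
force: [-6.7, 1.0, 9.7]
opening: 0.0532
t 35.65 pos [0.6229 0.1325 0.0745] jawdir [-0.089  0.996 -0.   ] yaw 95.12 F [-6.7  1.   9.7] open 0.0532
```

View pics/s16c.png

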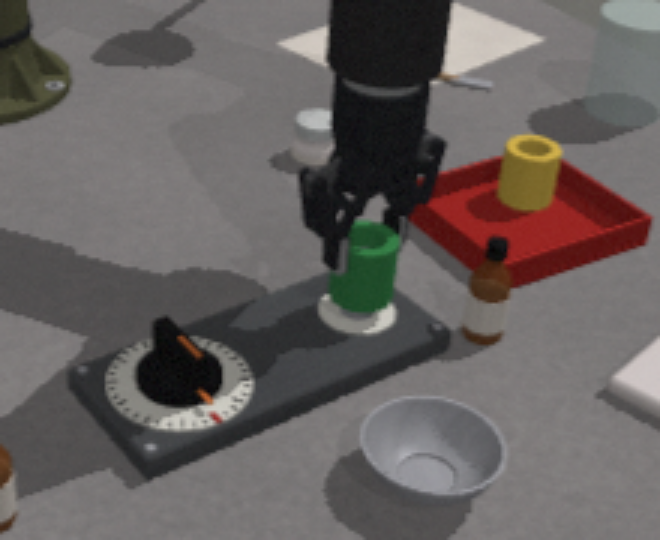

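```bash
python3 -m pendant '{"jaw":[1,1,1,1,1],"delta_pos":[[0,0,4],[0,0,8],[0,0,10],[-1.5,4,10],[-3,8,10]],"spin":[0,0,0,0,0]}'; python3 -m pendant '{"jaw":[1,1,1,1,1],"delta_pos":[[-1,5,0],[-1,10,0],[-1,12.5,0],[-1,12.5,0],[-1,12.5,0]],"spin":[0,0,0,0,0]}'
python3 - <<'E'
from meas import *
ps();snap('wrist','w17.png')
E
```

```text
time_s: 36.33
position: [0.592, 0.2131, 0.1709]
eef_rot: [[-0.001, -0.996, -0.087], [0.0, -0.087, 0.996], [-1.0, 0.001, 0.0]]
force: [0.3, 0.8, -1.4]
opening: 0.0536
time_s: 36.95
position: [0.5826, 0.3367, 0.1712]
eef_rot: [[-0.001, -0.996, -0.088], [-0.001, -0.088, 0.996], [-1.0, 0.001, -0.001]]
force: [0.0, -0.2, -1.3]
opening: 0.0535
t 36.95 pos [0.5826 0.3367 0.1712] jawdir [-0.088  0.996 -0.001] yaw 95.06 F [ 0.  -0.2 -1.3] open 0.0535
```

View pics/w17.png

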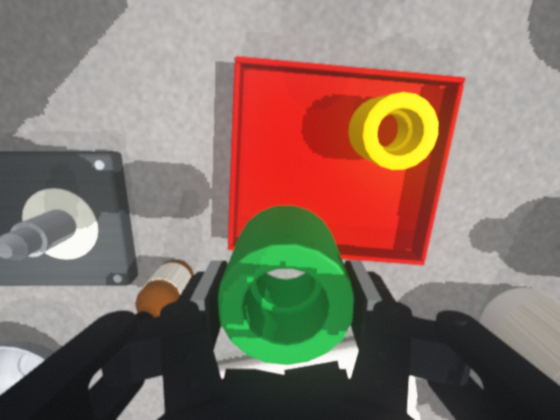

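```bash
python3 -m pendant '{"jaw":[1,1,1,1,1],"delta_pos":[[0,0,-4],[0,0,-8],[0,0,-11],[0,0,-12.6],[0,0,-13]],"spin":[0,0,0,0,0]}';  python3 -m pendant '{"jaw":[1,1,1,1],"delta_pos":[[0,0,-0.2],[0,0,-0.4],[0,0,-0.5],[0,0,-0.5]],"spin":[0,0,0,0]}'; python3 -c "
from h import *; ps()"
```

```text
time_s: 37.62
position: [0.5827, 0.3366, 0.0414]
eef_rot: [[-0.0, -0.996, -0.088], [-0.001, -0.088, 0.996], [-1.0, 0.0, -0.001]]
force: [0.4, 0.1, -0.7]
opening: 0.0534
time_s: 38.12
position: [0.5829, 0.3377, 0.0376]
eef_rot: [[0.001, -0.996, -0.089], [0.001, -0.089, 0.996], [-1.0, -0.001, 0.001]]
force: [-0.0, 0.4, 0.2]
opening: 0.0535
t 38.125 pos [0.5829 0.3377 0.0376] jawdir [-0.089  0.996  0.001] yaw 95.1 F [-0.   0.4  0.2] open 0.0535
```

```bash
python3 -m pendant '{"jaw":[0.5,0.2,0.2,0.2,0.2],"delta_pos":[[0,0,0],[0,0,0],[0,0,0],[0,0,3],[0,0,7]],"spin":[0,0,0,0,0]}'; python3 -m pendant '{"jaw":[0,0,0,0,0],"delta_pos":[[0,0,4],[-1,-4,6],[-2,-9,6],[-4,-14,6],[-5,-19,6]],"spin":[0,0,0,0,0]}';python3 - <<'E'
from meas import *
ps();snap('wrist','w18.png')
E
python3 -m pendant '{"jaw":[0,0,0,0,0],"delta_pos":[[-1.5,-5,0],[-3,-10,0],[-4.5,-15,0],[-6,-20,0],[-7.5,-25,0]],"spin":[0,0,0,0,0]}'
python3 -m pendant '{"jaw":[0,0,0,0,0],"delta_pos":[[-1.5,-5,0],[-2.3,-8.6,0],[-2.3,-8.6,0],[-2.3,-8.6,0],[-2.3,-8.6,0]],"spin":[0,0,0,0,0]}'
python3 - <<'E'
from meas import *
ps();im,d,k=snap('wrist','w19.png');P=cloud('wrist',d,k);print(ring(P,.4345,-.188,rad=.06))
E
```

```text
time_s: 38.75
position: [0.5819, 0.3368, 0.106]
eef_rot: [[-0.002, -0.996, -0.089], [-0.002, -0.089, 0.996], [-1.0, 0.003, -0.002]]
force: [-0.6, 0.3, 0.7]
opening: 0.068
time_s: 39.38
position: [0.5317, 0.146, 0.1669]
eef_rot: [[0.0, -0.996, -0.089], [0.0, -0.089, 0.996], [-1.0, -0.0, 0.0]]
force: [0.5, -0.4, -0.0]
opening: 0.0854
t 39.375 pos [0.5317 0.146  0.1669] jawdir [-0.089  0.996  0.   ] yaw 95.12 F [ 0.5 -0.4 -0. ] open 0.0854
time_s: 40.05
position: [0.4569, -0.104, 0.167]
eef_rot: [[0.001, -0.996, -0.089], [0.0, -0.089, 0.996], [-1.0, -0.001, 0.0]]
force: [0.9, -0.3, -0.1]
opening: 0.0857
time_s: 40.67
position: [0.4348, -0.1878, 0.1667]
eef_rot: [[0.0, -0.996, -0.09], [0.0, -0.09, 0.996], [-1.0, -0.0, 0.0]]
force: [-0.9, 0.3, -0.0]
opening: 0.0853
t 40.675 pos [ 0.4348 -0.1878  0.1667] jawdir [-0.09   0.996  0.   ] yaw 95.16 F [-0.9  0.3 -0. ] open 0.0853
[ 4.343e-01 -1.888e-01  2.800e-02  2.448e+03  5.990e-02]
```

View pics/w18.png

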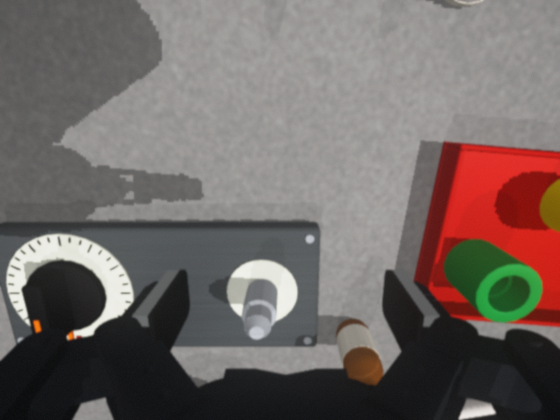

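View pics/w19.png

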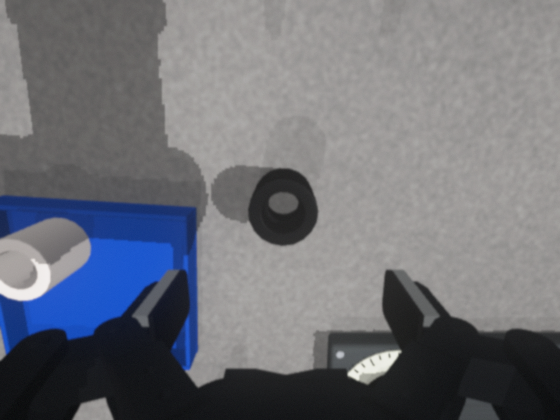

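```bash
python3 -m pendant '{"jaw":[0,0,0,0,0],"delta_pos":[[-0.05,-0.1,-4],[-0.05,-0.1,-8],[-0.05,-0.1,-11],[-0.05,-0.1,-13.5],[-0.05,-0.1,-13.5]],"spin":[0,0,0,0,0]}'; python3 -m pendant '{"jaw":[0,0,0.2,0.5,1],"delta_pos":[[0,0,0],[0,0,0],[0,0,0],[0,0,0],[0,0,0]],"spin":[0,0,0,0,0]}' 50; python3 -m pendant '{"jaw":[1,1,1],"delta_pos":[[0,0,0],[0,0,0],[0,0,0]],"spin":[0,0,0]}'
python3 - <<'E'
from meas import *
ps()
E
```

```text
time_s: 41.35
position: [0.4329, -0.1888, 0.0299]
eef_rot: [[-0.004, -0.996, -0.09], [0.001, -0.09, 0.996], [-1.0, 0.004, 0.001]]
force: [0.2, 0.4, 0.6]
opening: 0.086
time_s: 41.98
position: [0.4347, -0.1898, 0.0328]
eef_rot: [[0.002, -0.996, -0.089], [-0.001, -0.089, 0.996], [-1.0, -0.002, -0.001]]
force: [-0.6, -0.3, 4.2]
opening: 0.0552
time_s: 42.35
position: [0.4347, -0.1898, 0.0328]
eef_rot: [[0.002, -0.996, -0.089], [-0.001, -0.089, 0.996], [-1.0, -0.002, -0.001]]
force: [-0.3, 0.7, 5.6]
opening: 0.0555
t 42.35 pos [ 0.4347 -0.1898  0.0328] jawdir [-0.089  0.996 -0.001] yaw 95.1 F [-0.3  0.7  5.6] open 0.0555
```

To the pin: +18.75, +32.2 cm after lifting.

```bash
python3 -m pendant '{"jaw":[1,1,1,1,1],"delta_pos":[[0,0,4],[0,0,8],[0,0,12.8],[2,4,12.8],[4,8,12.8]],"spin":[0,0,0,0,0]}'; python3 -m pendant '{"jaw":[1,1,1,1,1],"delta_pos":[[2.5,4.5,0],[5,9,0],[8,13.5,0],[11,18,0],[13,22,0]],"spin":[0,0,0,0,0]}' ;python3 -m pendant '{"jaw":[1,1,1,1],"delta_pos":[[1.7,2.2,0],[1.7,2.2,0],[1.7,2.2,0],[1.7,2.2,0]],"spin":[0,0,0,0]}'
python3 - <<'E'
from meas import *
ps()
E
```

```text
time_s: 42.98
position: [0.4743, -0.1086, 0.1598]
eef_rot: [[0.0, -0.996, -0.087], [0.001, -0.087, 0.996], [-1.0, -0.0, 0.001]]
force: [-0.4, 0.5, -1.5]
opening: 0.0552
time_s: 43.6
position: [0.6044, 0.1121, 0.1583]
eef_rot: [[-0.002, -0.996, -0.089], [-0.0, -0.089, 0.996], [-1.0, 0.002, -0.0]]
force: [0.7, -0.8, 0.4]
opening: 0.0551
time_s: 44.1
position: [0.6208, 0.1317, 0.1599]
eef_rot: [[-0.0, -0.996, -0.088], [0.0, -0.088, 0.996], [-1.0, 0.0, 0.0]]
force: [0.8, -0.0, -0.7]
opening: 0.0549
t 44.1 pos [0.6208 0.1317 0.1599] jawdir [-0.088  0.996  0.   ] yaw 95.05 F [ 0.8 -0.  -0.7] open 0.0549
```

```bash
python3 -m pendant '{"jaw":[1,1,1,1,1],"delta_pos":[[0.13,0.07,-2],[0.13,0.07,-4],[0.13,0.07,-5.7],[0.13,0.07,-5.7],[0.13,0.07,-5.7]],"spin":[0,0,0,0,0]}'; python3 -m pendant '{"jaw":[1,1,1,1,1],"delta_pos":[[0,0,-0.5],[0,0,-1],[0,0,-1.5],[0,0,-2],[0,0,-2.4]],"spin":[0,0,0,0,0]}' ; python3 -m pendant '{"jaw":[1,1,1],"delta_pos":[[0,0,-0.2],[0,0,-0.4],[0,0,-0.4]],"spin":[0,0,0]}';python3 -m pendant '{"jaw":[1,1,1],"delta_pos":[[0,0,-0.15],[0,0,-0.3],[0,0,-0.3]],"spin":[0,0,0]}'
python3 - <<'E'
from meas import *
ps();
E
```

```text
time_s: 44.72
position: [0.6227, 0.1331, 0.1033]
eef_rot: [[0.001, -0.996, -0.089], [-0.0, -0.089, 0.996], [-1.0, -0.001, -0.0]]
force: [0.3, -0.3, -0.5]
opening: 0.055
time_s: 45.35
position: [0.6222, 0.1331, 0.0782]
eef_rot: [[-0.0, -0.996, -0.089], [-0.0, -0.089, 0.996], [-1.0, 0.0, -0.0]]
force: [-0.0, -0.2, -0.3]
opening: 0.0553
time_s: 45.72
position: [0.6224, 0.1331, 0.0749]
eef_rot: [[0.0, -0.996, -0.089], [0.0, -0.089, 0.996], [-1.0, -0.0, 0.0]]
force: [-0.3, -1.4, -1.2]
opening: 0.0551
time_s: 46.1
position: [0.6227, 0.1331, 0.0747]
eef_rot: [[0.002, -0.996, -0.089], [-0.0, -0.089, 0.996], [-1.0, -0.002, -0.0]]
force: [-6.1, -0.4, 10.4]
opening: 0.055
t 46.1 pos [0.6227 0.1331 0.0747] jawdir [-0.089  0.996 -0.   ] yaw 95.11 F [-6.1 -0.4 10.4] open 0.055
```

```bash
python3 -m pendant '{"jaw":[1,1,1,1,1],"delta_pos":[[0,0,4],[0,0,8],[0,0,10],[-2.5,4,10],[-5,8,10]],"spin":[0,0,0,0,0]}'; python3 -m pendant '{"jaw":[1,1,1,1,1],"delta_pos":[[-3,5,0],[-6,10,0],[-6.4,11.7,0],[-6.4,11.7,0],[-6.4,11.7,0]],"spin":[0,0,0,0,0]}'
python3 - <<'E'
from meas import *
ps();snap('wrist','w20.png')
E
```

```text
time_s: 46.72
position: [0.5715, 0.2138, 0.1707]
eef_rot: [[-0.001, -0.996, -0.087], [0.0, -0.087, 0.996], [-1.0, 0.001, 0.0]]
force: [0.0, 0.5, -1.6]
opening: 0.055
time_s: 47.35
position: [0.5087, 0.3294, 0.1712]
eef_rot: [[-0.001, -0.996, -0.088], [-0.001, -0.088, 0.996], [-1.0, 0.001, -0.001]]
force: [-0.2, -0.9, -0.6]
opening: 0.0552
t 47.35 pos [0.5087 0.3294 0.1712] jawdir [-0.088  0.996 -0.001] yaw 95.04 F [-0.2 -0.9 -0.6] open 0.0552
```

View pics/w20.png

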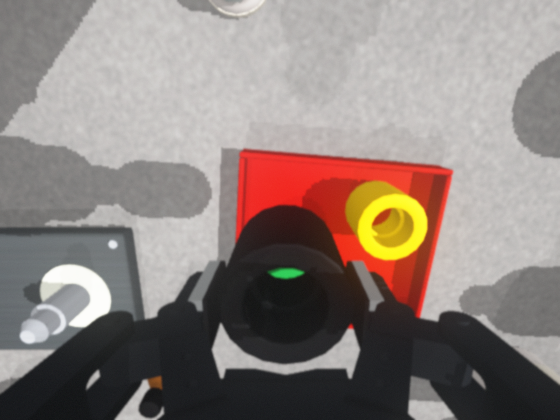

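```bash
python3 -m pendant '{"jaw":[1,1,1,1,1],"delta_pos":[[0,0.05,-4],[0,0.05,-8],[0,0.05,-11],[0,0.05,-12.6],[0,0.05,-13]],"spin":[0,0,0,0,0]}';  python3 -m pendant '{"jaw":[1,1,1,1],"delta_pos":[[0,0,-0.2],[0,0,-0.4],[0,0,-0.5],[0,0,-0.5]],"spin":[0,0,0,0]}'; python3 -c "
from h import *; ps()"
```

```text
time_s: 48.02
position: [0.5086, 0.3298, 0.0412]
eef_rot: [[-0.001, -0.996, -0.088], [-0.001, -0.088, 0.996], [-1.0, 0.001, -0.001]]
force: [0.1, -0.1, 0.4]
opening: 0.0551
time_s: 48.52
position: [0.5087, 0.331, 0.0379]
eef_rot: [[0.001, -0.996, -0.089], [0.001, -0.089, 0.996], [-1.0, -0.001, 0.001]]
force: [-1.7, -0.9, 3.8]
opening: 0.0551
t 48.525 pos [0.5087 0.331  0.0379] jawdir [-0.089  0.996  0.001] yaw 95.1 F [-1.7 -0.9  3.8] open 0.0551
```

```bash
python3 -m pendant '{"jaw":[0.4,0.2,0.2,0.2,0.2],"delta_pos":[[0,0,0],[0,0,0],[0,0,0],[0,0,3],[0,0,7]],"spin":[0,0,0,0,0]}'; python3 -m pendant '{"jaw":[0.2,0.2,0.2,0.2,0.2],"delta_pos":[[0,0,4],[0,0,8],[-1,-5,8],[-3,-10,8],[-5,-15,8]],"spin":[0,0,0,0,0]}';python3 -m pendant '{"jaw":[0,0,0,0,0],"delta_pos":[[-2,-5,2],[-3,-10,4],[-4,-15,4],[-5,-20,4],[-5,-24,4]],"spin":[0,0,0,0,0]}';python3 - <<'E'
from meas import *
ps();snap('wrist','w21.png');im,d,k=snap('top','t21.png');snap('scene','s21.png')
sub=im[140:270,80:325]; cv2.imwrite('pics/t21c.png',cv2.resize(sub[:,:,::-1],None,fx=3,fy=3,interpolation=cv2.INTER_CUBIC))
E
```

```text
time_s: 49.15
position: [0.5077, 0.33, 0.1059]
eef_rot: [[-0.002, -0.996, -0.089], [-0.002, -0.089, 0.996], [-1.0, 0.003, -0.002]]
force: [-0.1, 0.3, 0.8]
opening: 0.0684
time_s: 49.78
position: [0.4577, 0.1792, 0.1864]
eef_rot: [[-0.0, -0.996, -0.089], [-0.0, -0.089, 0.996], [-1.0, 0.0, -0.0]]
force: [1.4, 0.5, 0.8]
opening: 0.0686
time_s: 50.4
position: [0.4078, -0.0609, 0.2272]
eef_rot: [[0.002, -0.996, -0.089], [0.001, -0.089, 0.996], [-1.0, -0.002, 0.001]]
force: [0.7, 0.1, 0.3]
opening: 0.0854
t 50.4 pos [ 0.4078 -0.0609  0.2272] jawdir [-0.089  0.996  0.001] yaw 95.08 F [0.7 0.1 0.3] open 0.0854
```

View pics/s21.png

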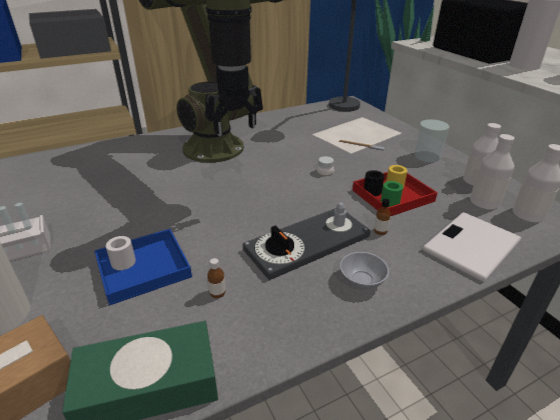

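View pics/t21c.png

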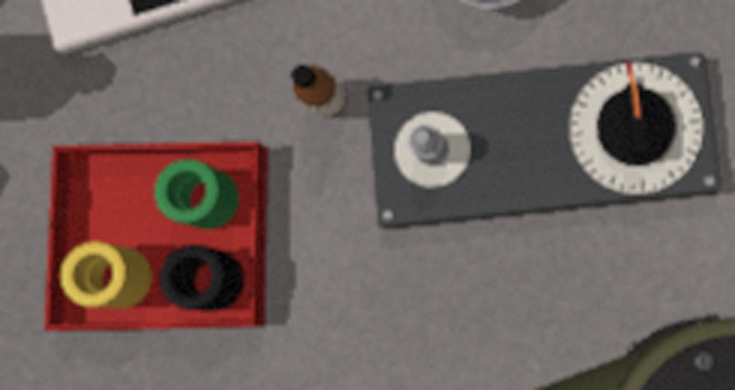

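View pics/w21.png

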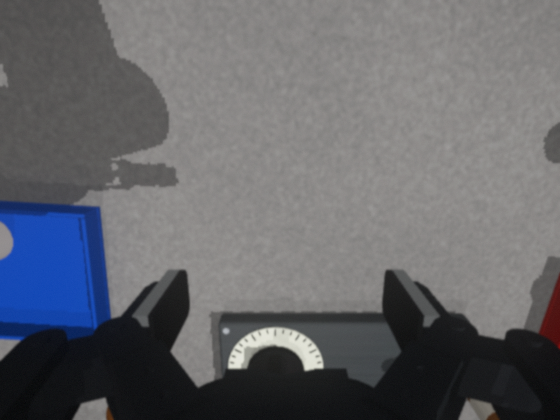

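Run:
```python
from meas import *
im,d,k=snap('top','t22.png');P=cloud('top',d,k)
m=(P[...,2]>.06)&(np.hypot(P[...,0]-.6365,P[...,1]+.0545)<.045)&(P[...,2]<.08);print('bar',m.sum(),cv2.minAreaRect(P[m][:,:2].astype(np.float32)))
for n,g in dict(yellow=(.512,.415),green=(.583,.337),black=(.509,.331)).items(): print(n,ring(P,*g,z=.065,rad=.04))
bot.finish_job()
```

```text
bar 145 ((0.6360002160072327, -0.05450371280312538), (0.0612487830221653, 0.015859175473451614), 5.1284990310668945)
yellow [5.096e-01 4.129e-01 2.850e-02 2.550e+02 6.360e-02]
green [5.809e-01 3.360e-01 2.840e-02 2.330e+02 6.380e-02]
black [5.055e-01 3.284e-01 2.840e-02 2.480e+02 6.390e-02]
the job is handed in; nothing more can be done
```

The job is done and handed in, at about 50 s of the 210 s allowed.

- **Knob:** I turned the knob to zero first. At the end the grip bar measured 5.13° against about 5.07° for the gauge base, so it is within about 0.1° of zero. The pointer stands at the red mark in the picture.
- **White:** it sank right down to the base and stands in the blue tray.
- **Yellow, green, black:** tested in that order, each stuck about 18 mm above the base, with an upward push of about 10 N. All three stand in the red tray.

**Last checks:** yellow, green and black have their tops level at 64 mm, so they stand flat on the tray floor. White I checked only in pictures: it looked upright just after I placed it and again in the last scene view. The bottles, jar and bowl look unmoved; I did not measure them again. The gripper is clear of everything, no check failed, and I saw no collar knocked aside.

The top and wrist cameras disagreed by 2–3 mm. I used the wrist camera, which matched the positions where the gripper closed.

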